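# Unstack the rivet tins and put the die away

### The arm

A 6-joint arm with a two-finger parallel gripper is mounted at the origin on the work surface. World frame = base frame: x ahead of the robot, y to its left, z up, the work surface at z = 0. Lengths are in m, angles in degrees, forces in N, time in s.
With the tool pointing down it reaches from about 0.4 to 0.925 m from the base axis. Payload 3.4 kg.
Tool frame: the origin (TCP) lies midway between the tips of the shut fingers; the grasp point (between the pads) lies 19 mm behind it; z points along the fingers, y is the line along which they close (so a half turn about z gives the same grasp; the last joint's range is limited). The gripper opens to 85 mm and grips with 20 to 120 N. Pads are 22 mm wide; open, the fingers measure 114 mm over their backs; the gripper's body (76 mm by 85 mm) begins 54 mm behind the grasp point. The pads swing forward as they close: fully open they stand 13 mm farther back than shut.
Start: joints at [66.148, 17.578, 86.31, -0, 76.112, -4.211], TCP at [0.193, 0.542, 0.231] pointing down, gripper open.
Joint ranges: [-179.03, 179.03], [-60, 130.46], [8.19, 133.38], [-81.62, 261.62], [5.75, 156.47], [-153.77, 153.77]. Speed limits (degrees/s): [147.25, 147.25, 180, 180, 180, 180].

### API

Orientations are given as a 3x3 rotation matrix whose columns are the frame's x, y, z axes.
In Python, from cell import r gives the robot as it stands.
- The arm moves only by the tool move_arm, never from a script. Its argument "rows" is a list of rows, each an object of numbers: "dx", "dy", "dz": the shift along the world's x, y, z normalised to -1 to 1, where 1 is 0.15 m; "wx", "wy", "wz": the turn, a rotation vector about the world's x, y, z normalised to -1 to 1, where 1 is 60 degrees; "jaw": the opening, from -1 (shut) to 1 (fully open). In form: [{"dx": .., "dy": .., "dz": .., "wx": .., "wy": .., "wz": .., "jaw": ..}, ...]. A call has 1 to 5 rows; each row is the pose to reach, as a shift and turn from the pose commanded when the call began; what a row does not reach only later rows make up. A row lasts 1/12 s, in which the tool goes at most 41.7 mm and 7.16 degrees, less where a joint would pass 70% of its speed; a pose out of reach is approached as far as the arm can. A call with a number of a shift or a turn outside -1 to 1 is refused whole. A call with a gripper value outside its range is refused whole. The fingers move at their own pace and stop on an object; "squeeze" is the grip in N (left out, the last holds). Time passes only in rows, so rows that repeat a pose let the fingers close. It gives the time, the measured TCP pose, the force, the opening and the grip force at its end, in the units of the state.
- r.get_obs(): the state, without advancing time (a new reading comes with each control period).
- r.snapshot(name): name is "scene" or "top"; returns a dict with "image" (480x640x3 uint8, red, green, blue), "K" (3x3 intrinsics, pixels), "R" (3x3) and "t" (3): a world point X has camera coordinates R X + t. Camera axes: x right, y down, z forward; pixel columns grow to the right and rows downward; lengths in m; the calibration is good to about 2 mm. A picture is of the moment at which its call begins. There is no depth.
- r.hand_in(): hands the job in; it is judged then, once.
The state is a dict: "time": time; "qpos": joint angles; "qd": joint speeds; "effort": joint torques, N m; "position": TCP position; "tool_rot": TCP orientation; "wrist_force": force on the tool from outside, world axes, zero at the start; "torque": the same for the moment, N m; "finger_gap": finger opening in m; "finger_force": force on a finger pad.
Only numpy, scipy, OpenCV 4.12 (cv2) and the standard library are available. Lean on these libraries where they do the work, as an engineer would, in place of code of your own. Each camera call takes 0.05 s, during which the arm holds its last target. There are 200 camera calls.

### The job

Take the stack on the rivet bench apart from the top down, one piece at a time: stand the hexagonal die upright in the empty bay of the open rivet chest, then set the round, the square and the oblong tin in that order on the plinth of the same shape, each centred on the plinth's dark inlay, lined up with it and let go. Keep the tins level throughout and leave the yellow-handled snips and the brass drift punch where they lie.

Things in the scene. Friction and masses are not known exactly. Their poses are not given: they have to be found in the camera images.
- die: hexagonal dimpling die of dark steel, upright, 22 mm across flats (25 mm across corners), 36 mm tall plus a 12 mm wide, 4 mm high pilot on top; 0.12 kg. Top of the stack. Origin at the centre of its underside, z up along it; one pair of flats faces along its y axis (the others at 60 and 120 degrees to that).
- tin_round: closed round rivet tin of bare steel with flat lid, 36 mm diameter, 28 mm tall, 0.12 kg; third from the bottom of the stack, under the die. Origin at the centre of its underside, z up. The lid stays on: grip the tin's sides.
- tin_square: closed square rivet tin of bare steel, 46 x 46 mm, 28 mm tall, 0.2 kg; lies on the oblong tin, under the round one. Origin at the centre of its underside, x and y along its sides, z up.
- tin_long: closed oblong rivet tin of bare steel with a darker lid panel, 124 mm long (x) by 58 mm wide (y), 28 mm tall, 0.35 kg; bottom of the stack, on the bench. Origin at the centre of its underside, z up.
- pad_round: fixed round plywood plinth, 62 mm diameter, top face 6 mm above the bench, flat (no rim), with a round dark rubber inlay of the round tin's size at its centre. Origin at the centre of its underside, z up.
- pad_square: fixed square plywood plinth, 74 x 74 mm, top face 6 mm above the bench, flat, with a square dark inlay of the square tin's size. Origin at the centre of its underside, x and y along its sides.
- pad_long: fixed oblong plywood plinth, 148 mm (x) by 82 mm (y), top face 6 mm above the bench, flat, with an oblong dark inlay of the oblong tin's size. Origin at the centre of its underside.
- chest_bay (a point): centre of the empty bay's floor (5 mm above the bench) in the fixed grey chest, 240 (x) x 200 mm (y); this bay is its -x half, nearer the robot, 112 (x) x 190 mm (y) inside; 5 mm walls rise to 60 mm above the bench. The +x bay is full of rivets. The lid stands fixed open on the +y rim, leaning outward, top edge 0.25 m above the bench. z up.
- snips: yellow-handled aviation snips lying on the bench, 216 mm long (x, blades to +x) by 76 mm wide, 16 mm high; a bystander. Origin on the bench near the middle of its length.
- drift: brass drift punch lying on the bench, 150 mm long (x), 14 mm thick; a bystander. Origin on the bench at the middle of its length.
Things that resemble listed ones, but are neither listed nor needed, are in the scene too. What is shaped like the die but turquoise is not meant. Several things have the shape of the tin_long; the one meant has the colours described above.

How it is judged:
By the outcome, as a careful person would: the job done as asked, in the order asked, and still so for the second after the job is handed in, with the robot touching nothing.
It also fails if it takes over 120 s, if anything falls off the work surface, if the arm or the gripper's body presses on something with over 40 N, if the wrist force passes 120 N, or if a joint passes its speed limit or range.

## Working session

There is one attempt and no reset: what is moved stays moved. The work goes in short steps, Python scripts to look and compute and a tool call to move; the robot and the scene stay as the last step left them, time stands still between calls to the robot, and variables do not carry over. Pictures are saved under pics/ and viewed, at most 14 in all, crops included, and the job is handed in when it is done.

Besides the shell and the picture viewer there is one more tool, called as name(argument=value, ...), one argument or row to a line, values as JSON. move_arm: Moves the arm, as the interface text tells. Scaled input: -1 to 1 covers 0.15 m each way for a shift and 60 degrees each way for a turn. Its arguments: {"type":"object","properties":{"rows":{"type":"array","items":{"type":"object","properties":{"dx":{"type":"number","minimum":-1,"maximum":1},"dy":{"type":"number","minimum":-1,"maximum":1},"dz":{"type":"number","minimum":-1,"maximum":1},"wx":{"type":"number","minimum":-1,"maximum":1},"wy":{"type":"number","minimum":-1,"maximum":1},"wz":{"type":"number","minimum":-1,"maximum":1},"jaw":{"type":"number"}}}},"squeeze":{"type":"number"}},"required":["rows"]}

```bash
ls; mkdir -p pics
python3 - <<'E'
from cell import r
import cv2,numpy as np
for n in("scene","top"):
    s=r.snapshot(n);cv2.imwrite(f"pics/{n}0.png",s["image"][:,:,::-1]);print(n,s["K"],s["R"],s["t"])
print(r.get_obs())
E
```

```text
pics
scene [[612.48844628   0.         318.42087274]
 [  0.         612.48844628 249.72653316]
 [  0.           0.           1.        ]] [[ 0.80221257  0.59691369 -0.01220845]
 [ 0.37483284 -0.51945609 -0.76789695]
 [-0.46470995  0.61144045 -0.64045705]] [-0.45792503 -0.171268    1.4382347 ]
top [[599.40885341   0.         311.19431197]
 [  0.         599.40885341 237.78482755]
 [  0.           0.           1.        ]] [[ 0.01883632 -0.99980833 -0.00533761]
 [-0.98999684 -0.01790434 -0.13994889]
 [ 0.1398265   0.00792034 -0.99014434]] [-0.02403966  0.56803705  1.41629994]
{'time': 0.1, 'qpos': array([ 6.61478087e+01,  1.76182073e+01,  8.63766003e+01,  5.59728526e-05,
        7.61113152e+01, -4.20950559e+00]), 'qd': array([ 0.02808688, -0.11563409, -0.22116747,  0.0289732 , -0.06958484,
        0.04398637]), 'effort': array([ 1.05931846e-03, -4.58536112e+01, -2.52605814e+01,  2.17722697e-05,
        5.47175398e-03,  2.56837291e-05]), 'position': array([0.19303862, 0.54095811, 0.23046954]), 'tool_rot': array([[-9.41807148e-01,  3.36152843e-01, -7.49853657e-04],
       [ 3.36153652e-01,  9.41805635e-01, -1.69361490e-03],
       [ 1.36902935e-04, -1.84712466e-03, -9.99998285e-01]]), 'wrist_force': array([-0.0432501 ,  0.05130732, -0.94463163]), 'torque': array([0.00647443, 0.04709376, 0.00513726]), 'finger_force': 0.0, 'finger_gap': 0.08554546780484353}
```

View pics/scene0.png

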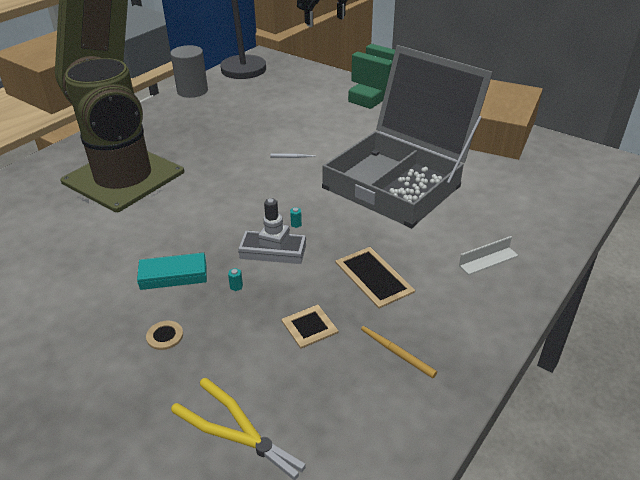

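View pics/top0.png

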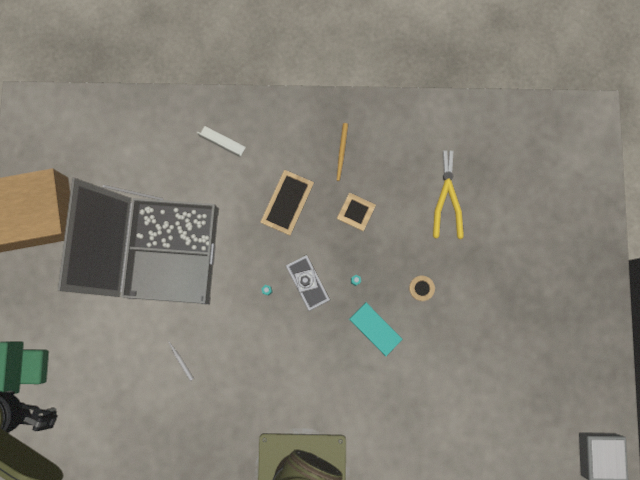

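The scene view shows the stack at about (272,230), the plinths at (164,334), (310,326) and (375,276), and the chest at (395,175). In the top view the stack is at (307,283), the plinths at (422,288), (356,211) and (287,202), and the empty bay at (168,275). Next I'll measure them.

```bash
cat > h.py <<'E'
from cell import r
import cv2,numpy as np
def ray(s,uv,z):
    uv=np.atleast_2d(np.asarray(uv,float)); d=np.c_[uv,np.ones(len(uv))]@np.linalg.inv(s["K"]).T@s["R"]
    c=-s["R"].T@s["t"]; k=(z-c[2])/d[:,2]; return (c+k[:,None]*d)[:,:2]
def proj(s,X):
    q=(s["R"]@np.atleast_2d(X).T).T+s["t"]; q=q@s["K"].T; return q[:,:2]/q[:,2:]
def blobs(s,mask,z,amin=60):
    """contours of mask as world rects (mm): centre, size, angle, area"""
    out=[]
    for c in cv2.findContours(mask.astype(np.uint8),cv2.RETR_EXTERNAL,cv2.CHAIN_APPROX_NONE)[0]:
        if cv2.contourArea(c)<amin: continue
        w=ray(s,c[:,0],z).astype(np.float32)*1000
        (cx,cy),sz,a=cv2.minAreaRect(w); out.append((c[:,0].mean(0).round(1),np.round((cx,cy),1),np.round(sz,1),round(a,1)))
    return out
def crop(s,x0,y0,x1,y1,k,name):
    cv2.imwrite("pics/"+name,cv2.resize(s["image"][y0:y1,x0:x1,::-1],None,fx=k,fy=k,interpolation=cv2.INTER_CUBIC))
E
python3 - <<'E'
from h import *
for n in("scene","top"):
    s=r.snapshot(n); hsv=cv2.cvtColor(s["image"],cv2.COLOR_RGB2HSV)
    H,S,V=[hsv[:,:,i].astype(int) for i in range(3)]
    ply=(H>8)&(H<24)&(S>70)&(V>120)
    dark=(V<50)
    print(n,"ply");[print(b) for b in blobs(s,ply,.006)]
    print("dark");[print(b) for b in blobs(s,dark,.006) if max(b[2])<200]
    if n=="top": crop(s,250,240,350,330,6,"c_top.png")
    else: crop(s,220,185,320,275,6,"c_sc.png")
E
```

```text
scene ply
(array([398.5, 350.3]), array([793.9, -81.9]), array([ 14.9, 151.2]), 82.9)
(array([164., 334.]), array([ 455.2, -286.7]), array([60.9, 59.6]), 36.0)
(array([309.1, 325.3]), array([ 643.3, -124.4]), array([74. , 74.3]), 65.4)
(array([374.4, 276.4]), array([664.7,  48.9]), array([ 82.1, 148.2]), 67.2)
(array([ 61.1, 132.2]), array([-291.3,   47.7]), array([ 59.4, 112.3]), 1.7)
(array([ 27.3, 116.8]), array([-461.8,   79.5]), array([189.3, 367.7]), 58.5)
(array([509.7, 101.9]), array([575.6, 871.4]), array([148.9, 248. ]), 11.6)
(array([151.1,  73.9]), array([-379.6,  424.1]), array([187.6,  51.2]), 89.9)
(array([32.9, 51.7]), array([-843.7,  301. ]), array([175.1, 344.3]), 53.8)
(array([281.1,  32. ]), array([-296.8,  944.2]), array([191.7, 142.1]), 88.3)
(array([324.8,  16.5]), array([-240.7, 1129.9]), array([171.7,  40. ]), 88.3)
(array([17.9,  3.5]), array([-1300.3,   537.7]), array([165.2, 138.4]), 34.5)
dark
(array([163.8, 333.7]), array([ 455. , -287.4]), array([35.3, 32.1]), 36.0)
(array([309.3, 324.7]), array([ 643.1, -123.6]), array([45.9, 44.9]), 65.3)
(array([374.2, 275.6]), array([663.5,  50.2]), array([ 57.7, 123.6]), 67.2)
(array([271., 211.]), array([375.4,  92.2]), array([25.9, 58.1]), 40.5)
(array([153.2,  89.2]), array([-291.6,  352.3]), array([23.3, 67. ]), 53.4)
(array([126.2,  82.6]), array([-394.7,  328.5]), array([ 42.7, 140.3]), 54.7)
(array([243.1,  73.4]), array([-154.5,  592.8]), array([136.5,  85.5]), 44.6)
top ply
(array([421.7, 287.8]), array([ 454.3, -287. ]), array([59.9, 59.7]), 45.4)
(array([355.9, 211.3]), array([ 641.8, -123.9]), array([73.7, 74.3]), 65.4)
(array([286.9, 202.1]), array([662.6,  49.5]), array([ 82. , 147.6]), 67.3)
(array([ 27.9, 207. ]), array([641.6, 702.9]), array([170.8, 152.4]), 11.3)
(array([341.5, 151. ]), array([796.3, -85.9]), array([ 14.5, 151.2]), 83.7)
dark
(array([316.3, 461.7]), array([ 37.9, -38.2]), array([114. ,  20.3]), 63.5)
```

View pics/c_top.png

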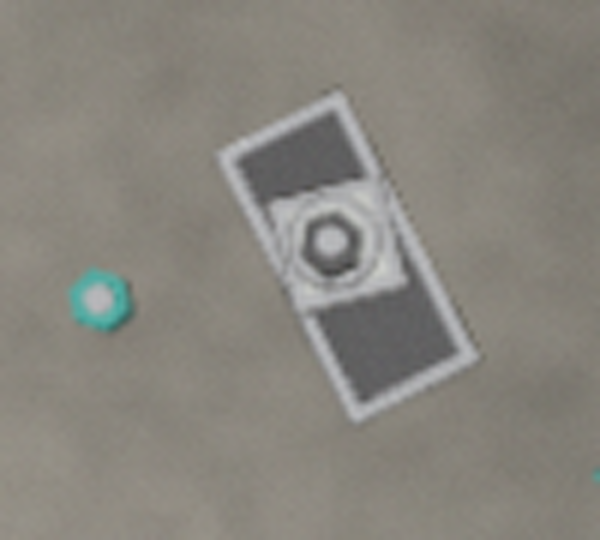

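View pics/c_sc.png

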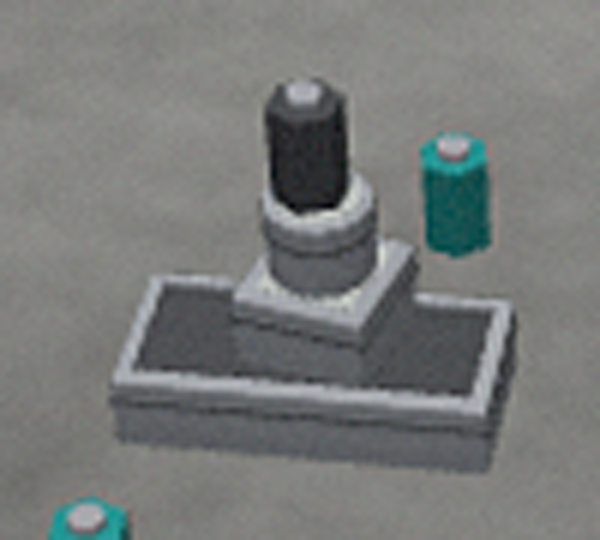

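The crops show the oblong tin's top corners (crop pixels) at (340,92), (478,355), (358,421) and (218,153). The square tin is centred near (337,245), turned about 15° from the image axes. The die's pilot is near (331,240). I'll refine these numerically from both views.

```bash
cat > m.py <<'E'
from h import *
S={n:r.snapshot(n) for n in("scene","top")}
t,s=S["top"],S["scene"]
ct=lambda p:np.array(p,float)/6+[250-.42,240-.42]; cs=lambda p:np.array(p,float)/6+[220-.42,185-.42]
def rect(w):
    w=w*1000; e=[w[1]-w[0],w[2]-w[1],w[2]-w[3],w[3]-w[0]]
    return w.mean(0).round(1),[(round(np.hypot(*v),1),round(np.degrees(np.arctan2(v[1],v[0])),1)) for v in e]
print("long top",rect(ray(t,ct([(340,92),(478,355),(358,421),(218,153)]),.028)))
print("long sc",rect(ray(s,cs([(155,274),(517,302),(490,415),(112,383)]),.028)))
print("sq top",rect(ray(t,ct([(375,180),(410,285),(302,312),(268,200)]),.056)))
print("sq sc",rect(ray(s,cs([(288,225),(417,245),(360,330),(235,296)]),.056)))
print("round top",ray(t,ct([(334,243)]),.084)*1000,"sc",ray(s,cs([(319,210)]),.084)*1000)
print("pilot top",ray(t,ct([(331,239)]),.124)*1000,"sc",ray(s,cs([(303,90)]),.124)*1000)
print("chest",rect(ray(t,[(133,200),(216.5,206.5),(209,304),(124,297)],.06)))
print("chest sc",rect(ray(s,[(323,184),(376,135),(462,183),(411,221)],.06)))
print("cams",[-x["R"].T@x["t"] for x in(t,s)])
E
python3 m.py
python3 - <<'E'
from h import *
t=r.snapshot("top");s=r.snapshot("scene")
a=cv2.resize(t["image"][270:295,294:319,::-1],(390,390),interpolation=cv2.INTER_CUBIC)
b=cv2.resize(s["image"][195:225,256:286,::-1],(390,390),interpolation=cv2.INTER_CUBIC)
c=cv2.resize(t["image"][190:312,110:230,::-1],(390,396),interpolation=cv2.INTER_CUBIC)[:390]
im=np.hstack([a,b]); im=np.clip((im.astype(float)-10)*1.4,0,255)
cv2.imwrite("pics/c2.png",im)
E
```

```text
long top (array([461.7,  -6.8]), [(np.float64(120.1), np.float64(-151.3)), (np.float64(55.0), np.float64(119.7)), (np.float64(122.0), np.float64(-151.2)), (np.float64(55.4), np.float64(117.8))])
long sc (array([463.6,  -6.1]), [(np.float64(122.6), np.float64(28.7)), (np.float64(58.3), np.float64(-60.9)), (np.float64(123.7), np.float64(28.4)), (np.float64(57.6), np.float64(-62.0))])
sq top (array([463.9,  -3.3]), [(np.float64(43.9), np.float64(-160.5)), (np.float64(44.0), np.float64(105.1)), (np.float64(46.4), np.float64(-161.9)), (np.float64(43.2), np.float64(101.7))])
sq sc (array([466.4,  -3.1]), [(np.float64(44.2), np.float64(21.7)), (np.float64(46.7), np.float64(-73.9)), (np.float64(44.6), np.float64(13.0)), (np.float64(40.0), np.float64(-74.7))])
round top [[462.31240276  -1.91085612]] sc [[468.25828534  -5.76582962]]
pilot top [[461.01002423  -1.41079387]] sc [[ 4.60390911e+02 -3.90222134e-01]]
chest (array([526.8, 321.7]), [(np.float64(203.3), np.float64(-93.5)), (np.float64(234.5), np.float64(178.0)), (np.float64(202.4), np.float64(-93.6)), (np.float64(234.2), np.float64(178.2))])
chest sc (array([560.5, 279. ]), [(np.float64(242.2), np.float64(95.0)), (np.float64(266.3), np.float64(-14.6)), (np.float64(179.4), np.float64(83.5)), (np.float64(216.1), np.float64(-1.1))])
cams [array([ 0.36477144, -0.0250823 ,  1.48170921]), array([ 1.09991206, -0.69501936,  0.78402082])][ WARN:0@1.246] global loadsave.cpp:1063 imwrite_ Unsupported depth image for selected encoder is fallbacked to CV_8U.
```

View pics/c2.png

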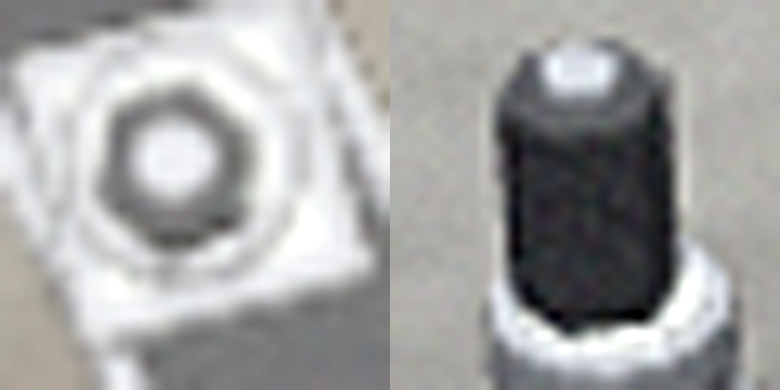

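Run:
```python
from h import *
t=r.snapshot("top");g=cv2.cvtColor(t["image"],cv2.COLOR_RGB2GRAY).astype(np.float32)
for zz in(.120,):
    th=np.radians(np.arange(0,360,5)); rr=np.arange(7.5,18,.25)/1000
    c=np.array([.4609,-.0011]); R=[]
    for a in th:
        X=np.c_[c[0]+rr*np.cos(a),c[1]+rr*np.sin(a),np.full(len(rr),zz)]
        p=proj(t,X).astype(np.float32); v=cv2.remap(g,p[:,:1],p[:,1:],cv2.INTER_CUBIC)[:,0]
        k=np.argmin(v[:14]); j=np.argmax(v[k:]>110)+k; R.append(rr[j]*1000)
    R=np.array(R); print(R[::3])
    for n in(1,2,6):
        A=(R*np.exp(-1j*n*th)).mean()*2; print(n,abs(A),"peak at",-np.degrees(np.angle(A))/n if 0 else np.degrees(-np.angle(A.conj()*1))*-1/n)
print(ray(t,[(169,276),(128,252),(210,252),(210,300)],.005))
```

```text
[ 9.    8.    8.75  9.5  10.25  9.5   9.25  9.75 11.25 11.75 11.5  13.
 14.   13.75 13.   14.   10.75 10.5  10.75 10.25  9.5   9.    9.    9.5 ]
1 2.1698331311814316 peak at -170.20682858523878
2 0.6618486021816814 peak at 14.223592959899385
6 0.3646800429157599 peak at -8.63809222450133
[[0.47168561 0.33596629]
 [0.52942793 0.44102661]
 [0.53314055 0.23719294]
 [0.41462999 0.23215538]]
```

move_arm(
  rows=[
    {"dx": 0.667,"dy": -0.933,"wz": 0.228,"jaw": 1},
    {"dx": 0.667,"dy": -0.933,"wz": 0.228,"jaw": 1},
    {"dx": 0.667,"dy": -0.933,"wz": 0.228,"jaw": 1},
    {"dx": 0.667,"dy": -0.933,"wz": 0.228,"jaw": 1},
    {"dx": 0.667,"dy": -0.933,"wz": 0.228,"jaw": 1},
  ],
)

```text
invalid input
```

move_arm(
  rows=[
    {"dx": 0.667,"dy": -1,"jaw": 1},
    {"dx": 0.667,"dy": -1,"jaw": 1},
    {"dx": 0.667,"dy": -1,"jaw": 1},
    {"dx": 0.667,"dy": -1,"jaw": 1},
    {"dx": 0.667,"dy": -1,"jaw": 1},
  ],
)

```text
invalid input
```

move_arm(
  rows=[
    {"dx": 0.4,"dy": -1,"jaw": 0.2},
    {"dx": 0.4,"dy": -1,"jaw": 0.2},
    {"dx": 0.4,"dy": -1,"jaw": 0.2},
    {"dx": 0.4,"dy": -1,"jaw": 0.2},
    {"dx": 0.4,"dy": -1,"jaw": 0.2},
  ],
)

```text
invalid input
```

```bash
cat > o.py <<'E'
from h import *
o=r.get_obs();R=o["tool_rot"]
print(round(o["time"],2),"pos",(o["position"]*1000).round(1),"yaw_y",np.degrees(np.arctan2(R[1,1],R[0,1])).round(2),"tilt",np.degrees(np.arccos(-R[2,2])).round(2),"gap",round(o["finger_gap"]*1000,1),"ff",round(o["finger_force"],1),"wf",o["wrist_force"].round(1),"q",o["qpos"].round(0))
E
python3 o.py
```

```text
0.45 pos [193.3 541.5 231.2] yaw_y 70.36 tilt 0.01 gap 85.3 ff 0.0 wf [ 0.1 -0.2 -0.2] q [66. 18. 86. -0. 76. -4.]
```

move_arm(
  rows=[
    {"dx": 0.667,"dy": -0.933,"dz": 0,"wx": 0,"wy": 0,"wz": 0.228,"jaw": 1},
    {"dx": 0.667,"dy": -0.933,"dz": 0,"wx": 0,"wy": 0,"wz": 0.228,"jaw": 1},
    {"dx": 0.667,"dy": -0.933,"dz": 0,"wx": 0,"wy": 0,"wz": 0.228,"jaw": 1},
    {"dx": 0.667,"dy": -0.933,"dz": 0,"wx": 0,"wy": 0,"wz": 0.228,"jaw": 1},
    {"dx": 0.667,"dy": -0.933,"dz": 0,"wx": 0,"wy": 0,"wz": 0.228,"jaw": 1},
  ],
)

```text
time: 0.87
position: [0.2956, 0.3968, 0.2313]
tool_rot: [[-0.994, 0.107, 0.001], [0.107, 0.994, -0.003], [-0.002, -0.003, -1.0]]
wrist_force: [-0.5, -0.9, 0.3]
finger_gap: 0.0855
finger_force: 0.0
```

move_arm(
  rows=[
    {"dx": 0.667,"dy": -1,"dz": 0,"wx": 0,"wy": 0,"wz": 0,"jaw": 1},
    {"dx": 0.667,"dy": -1,"dz": 0,"wx": 0,"wy": 0,"wz": 0,"jaw": 1},
    {"dx": 0.667,"dy": -1,"dz": 0,"wx": 0,"wy": 0,"wz": 0,"jaw": 1},
    {"dx": 0.667,"dy": -1,"dz": 0,"wx": 0,"wy": 0,"wz": 0,"jaw": 1},
    {"dx": 0.667,"dy": -1,"dz": 0,"wx": 0,"wy": 0,"wz": 0,"jaw": 1},
  ],
)

```text
time: 1.28
position: [0.3959, 0.2481, 0.2316]
tool_rot: [[-0.994, 0.107, 0.002], [0.107, 0.994, -0.002], [-0.002, -0.001, -1.0]]
wrist_force: [0.1, 0.7, -0.8]
finger_gap: 0.0853
finger_force: 0.0
```

move_arm(
  rows=[
    {"dx": 0.4,"dy": -1,"dz": 0,"wx": 0,"wy": 0,"wz": 0,"jaw": 0.2},
    {"dx": 0.4,"dy": -1,"dz": 0,"wx": 0,"wy": 0,"wz": 0,"jaw": 0.2},
    {"dx": 0.4,"dy": -1,"dz": 0,"wx": 0,"wy": 0,"wz": 0,"jaw": 0.2},
    {"dx": 0.4,"dy": -1,"dz": 0,"wx": 0,"wy": 0,"wz": 0,"jaw": 0.2},
    {"dx": 0.4,"dy": -1,"dz": 0,"wx": 0,"wy": 0,"wz": 0,"jaw": 0.2},
  ],
)

```text
time: 1.7
position: [0.4564, 0.0964, 0.2317]
tool_rot: [[-0.994, 0.11, 0.003], [0.11, 0.994, -0.003], [-0.003, -0.003, -1.0]]
wrist_force: [0.2, 0.2, 0.5]
finger_gap: 0.0512
finger_force: 0.0
```

move_arm(
  rows=[
    {"dx": 0.053,"dy": -0.69,"dz": 0,"wx": 0,"wy": 0,"wz": 0,"jaw": 0.2},
    {"dx": 0.053,"dy": -0.69,"dz": 0,"wx": 0,"wy": 0,"wz": 0,"jaw": 0.2},
    {"dx": 0.053,"dy": -0.69,"dz": 0,"wx": 0,"wy": 0,"wz": 0,"jaw": 0.2},
    {"dx": 0.053,"dy": -0.69,"dz": 0,"wx": 0,"wy": 0,"wz": 0,"jaw": 0.2},
    {"dx": 0.053,"dy": -0.69,"dz": 0,"wx": 0,"wy": 0,"wz": 0,"jaw": 0.2},
  ],
)

```text
time: 2.12
position: [0.4615, -0.0021, 0.2313]
tool_rot: [[-0.994, 0.107, 0.0], [0.107, 0.994, 0.001], [-0.0, 0.001, -1.0]]
wrist_force: [0.3, 0.5, -0.7]
finger_gap: 0.0509
finger_force: 0.0
```

```bash
python3 o.py
```

```text
2.12 pos [461.5  -2.1 231.3] yaw_y 83.88 tilt 0.05 gap 50.9 ff 0.0 wf [ 0.3  0.5 -0.7] q [ -6.   8.  99.   0.  73. -89.]
```

move_arm(
  rows=[
    {"dx": 0,"dy": 0.002,"dz": -0.2,"wx": 0,"wy": 0,"wz": 0,"jaw": 0},
    {"dx": 0,"dy": 0.002,"dz": -0.45,"wx": 0,"wy": 0,"wz": 0,"jaw": 0},
    {"dx": 0,"dy": 0.002,"dz": -0.7,"wx": 0,"wy": 0,"wz": 0,"jaw": 0},
    {"dx": 0,"dy": 0.002,"dz": -0.87,"wx": 0,"wy": 0,"wz": 0,"jaw": 0},
    {"dx": 0,"dy": 0.002,"dz": -0.947,"wx": 0,"wy": 0,"wz": 0,"jaw": 0},
  ],
)

```text
time: 2.53
position: [0.4585, 0.0005, 0.0861]
tool_rot: [[-0.995, 0.103, -0.006], [0.103, 0.995, 0.001], [0.006, 0.001, -1.0]]
wrist_force: [-0.7, 0.5, -0.5]
finger_gap: 0.0426
finger_force: 0.0
```

move_arm(
  rows=[
    {"dx": 0,"dy": 0,"dz": 0,"wx": 0,"wy": 0,"wz": 0,"jaw": -0.2},
    {"dx": 0,"dy": 0,"dz": 0,"wx": 0,"wy": 0,"wz": 0,"jaw": -0.3},
    {"dx": 0,"dy": 0,"dz": 0,"wx": 0,"wy": 0,"wz": 0,"jaw": -0.4},
    {"dx": 0,"dy": 0,"dz": 0,"wx": 0,"wy": 0,"wz": 0,"jaw": -0.5},
    {"dx": 0,"dy": 0,"dz": 0,"wx": 0,"wy": 0,"wz": 0,"jaw": -0.6},
  ],
  squeeze=40,
)

```text
time: 2.95
position: [0.4625, -0.0013, 0.0906]
tool_rot: [[-0.995, 0.104, 0.003], [0.104, 0.995, -0.0], [-0.003, 0.0, -1.0]]
wrist_force: [-0.2, 0.6, 1.1]
finger_gap: 0.0215
finger_force: 39.3
```

move_arm(
  rows=[
    {"dx": 0,"dy": 0,"dz": 0,"wx": 0,"wy": 0,"wz": 0,"jaw": -1},
    {"dx": 0,"dy": 0,"dz": 0,"wx": 0,"wy": 0,"wz": 0,"jaw": -1},
    {"dx": 0,"dy": 0,"dz": 0,"wx": 0,"wy": 0,"wz": 0,"jaw": -1},
  ],
  squeeze=40,
)

```text
time: 3.2
position: [0.4625, -0.0013, 0.0905]
tool_rot: [[-0.995, 0.104, 0.003], [0.104, 0.995, 0.001], [-0.003, 0.001, -1.0]]
wrist_force: [-0.4, 2.7, 6.6]
finger_gap: 0.0211
finger_force: 40.0
```

```bash
python3 o.py
python3 - <<'E'
from h import *
s=r.snapshot("scene"); crop(s,220,140,330,280,4,"g1.png")
E
```

```text
3.2 pos [462.5  -1.3  90.5] yaw_y 84.01 tilt 0.18 gap 21.1 ff 40.0 wf [-0.4  2.7  6.6] q [ -5.  18. 110.   0.  51. -89.]
```

View pics/g1.png

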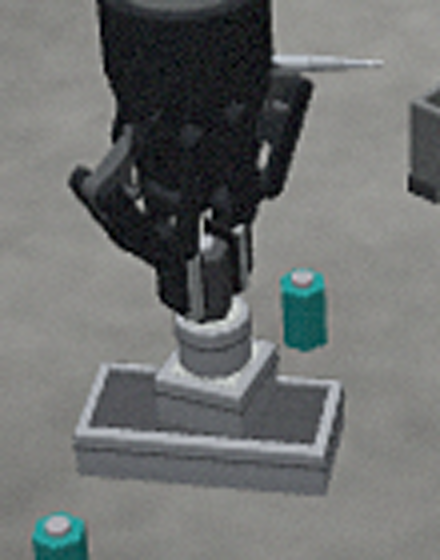

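The gripper holds the die at a 21 mm gap, with the stack intact below it. I'll lift it and carry it to the chest.

move_arm(
  rows=[
    {"dx": 0,"dy": 0,"dz": 0.03,"wx": 0,"wy": 0,"wz": 0,"jaw": -1},
    {"dx": 0,"dy": 0,"dz": 0.1,"wx": 0,"wy": 0,"wz": 0,"jaw": -1},
    {"dx": 0,"dy": 0,"dz": 0.25,"wx": 0,"wy": 0,"wz": 0,"jaw": -1},
    {"dx": 0,"dy": 0,"dz": 0.4,"wx": 0,"wy": 0,"wz": 0,"jaw": -1},
    {"dx": 0,"dy": 0,"dz": 0.4,"wx": 0,"wy": 0,"wz": 0,"jaw": -1},
  ],
)

```text
time: 3.67
position: [0.4639, -0.0021, 0.1529]
tool_rot: [[-0.995, 0.104, 0.007], [0.104, 0.995, -0.001], [-0.007, -0.0, -1.0]]
wrist_force: [1.5, -0.5, -1.2]
finger_gap: 0.0218
finger_force: 39.3
```

move_arm(
  rows=[
    {"dx": 0,"dy": 0.13,"dz": 0,"wx": 0,"wy": 0,"wz": 0,"jaw": -1},
    {"dx": 0,"dy": 0.35,"dz": 0,"wx": 0,"wy": 0,"wz": 0,"jaw": -1},
    {"dx": 0,"dy": 0.56,"dz": 0,"wx": 0,"wy": 0,"wz": 0,"jaw": -1},
    {"dx": 0,"dy": 0.78,"dz": 0,"wx": 0,"wy": 0,"wz": 0,"jaw": -1},
    {"dx": 0,"dy": 1,"dz": 0,"wx": 0,"wy": 0,"wz": 0,"jaw": -1},
  ],
)

```text
time: 4.08
position: [0.4606, 0.1492, 0.1487]
tool_rot: [[-0.994, 0.105, -0.001], [0.105, 0.994, -0.001], [0.001, -0.001, -1.0]]
wrist_force: [1.2, 0.6, -1.2]
finger_gap: 0.0211
finger_force: 39.4
```

move_arm(
  rows=[
    {"dx": 0.053,"dy": 0.22,"dz": 0,"wx": 0,"wy": 0,"wz": 0,"jaw": -1},
    {"dx": 0.053,"dy": 0.44,"dz": 0,"wx": 0,"wy": 0,"wz": 0,"jaw": -1},
    {"dx": 0.053,"dy": 0.66,"dz": 0,"wx": 0,"wy": 0,"wz": 0,"jaw": -1},
    {"dx": 0.053,"dy": 0.86,"dz": 0,"wx": 0,"wy": 0,"wz": 0,"jaw": -1},
    {"dx": 0.053,"dy": 1,"dz": 0,"wx": 0,"wy": 0,"wz": 0,"jaw": -1},
  ],
)

```text
time: 4.5
position: [0.4688, 0.3007, 0.1485]
tool_rot: [[-0.995, 0.103, -0.001], [0.103, 0.995, 0.0], [0.001, 0.0, -1.0]]
wrist_force: [0.9, -0.4, -2.2]
finger_gap: 0.0217
finger_force: 39.5
```

move_arm(
  rows=[
    {"dx": 0,"dy": 0.1,"dz": 0,"wx": 0,"wy": 0,"wz": 0,"jaw": -1},
    {"dx": 0,"dy": 0.18,"dz": 0,"wx": 0,"wy": 0,"wz": 0,"jaw": -1},
    {"dx": 0,"dy": 0.18,"dz": 0,"wx": 0,"wy": 0,"wz": 0,"jaw": -1},
    {"dx": 0,"dy": 0.18,"dz": 0,"wx": 0,"wy": 0,"wz": 0,"jaw": -1},
  ],
)

```text
time: 4.83
position: [0.469, 0.3248, 0.1488]
tool_rot: [[-0.995, 0.103, -0.001], [0.103, 0.995, -0.001], [0.001, -0.001, -1.0]]
wrist_force: [-0.9, -1.3, -1.6]
finger_gap: 0.0213
finger_force: 39.5
```

```bash
python3 o.py
python3 - <<'E'
from h import *
t=r.snapshot("top");s=r.snapshot("scene")
a=cv2.resize(t["image"][230:310,250:350,::-1],(500,400),interpolation=cv2.INTER_CUBIC)
b=cv2.resize(s["image"][80:230,300:390,::-1],(240,400),interpolation=cv2.INTER_CUBIC)
cv2.imwrite("pics/g2.png",np.hstack([a,b]))
E
```

```text
4.83 pos [469.  324.8 148.8] yaw_y 84.08 tilt 0.09 gap 21.3 ff 39.5 wf [-0.9 -1.3 -1.6] q [ 30.  22.  93.  -0.  65. -54.]
```

View pics/g2.png

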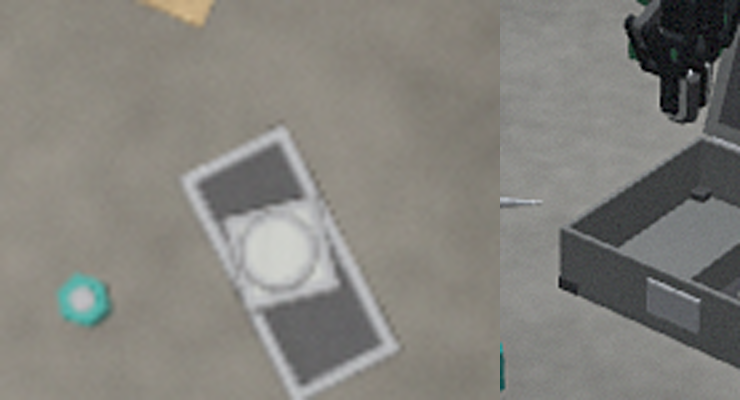

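The stack is undisturbed, with the round tin at top-view pixel (305,280). The die is over the empty bay, so I'll lower it.

move_arm(
  rows=[
    {"dx": 0,"dy": 0,"dz": -0.2,"wx": 0,"wy": 0,"wz": 0,"jaw": -1},
    {"dx": 0,"dy": 0,"dz": -0.4,"wx": 0,"wy": 0,"wz": 0,"jaw": -1},
    {"dx": 0,"dy": 0,"dz": -0.6,"wx": 0,"wy": 0,"wz": 0,"jaw": -1},
    {"dx": 0,"dy": 0,"dz": -0.8,"wx": 0,"wy": 0,"wz": 0,"jaw": -1},
    {"dx": 0,"dy": 0,"dz": -0.86,"wx": 0,"wy": 0,"wz": 0,"jaw": -1},
  ],
)

```text
time: 5.35
position: [0.4667, 0.3223, 0.0167]
tool_rot: [[-0.994, 0.105, -0.006], [0.106, 0.994, -0.004], [0.006, -0.005, -1.0]]
wrist_force: [-0.8, 0.2, -1.6]
finger_gap: 0.0214
finger_force: 39.4
```

move_arm(
  rows=[
    {"dx": 0,"dy": 0,"dz": -0.01,"wx": 0,"wy": 0,"wz": 0,"jaw": -1},
    {"dx": 0,"dy": 0,"dz": -0.02,"wx": 0,"wy": 0,"wz": 0,"jaw": -1},
    {"dx": 0,"dy": 0,"dz": -0.033,"wx": 0,"wy": 0,"wz": 0,"jaw": -1},
    {"dx": 0,"dy": 0,"dz": -0.033,"wx": 0,"wy": 0,"wz": 0,"jaw": -1},
    {"dx": 0,"dy": 0,"dz": -0.033,"wx": 0,"wy": 0,"wz": 0,"jaw": -1},
  ],
)

```text
time: 5.77
position: [0.4704, 0.326, 0.0168]
tool_rot: [[-0.995, 0.104, 0.003], [0.104, 0.995, 0.001], [-0.002, 0.002, -1.0]]
wrist_force: [0.3, 0.5, -1.4]
finger_gap: 0.0211
finger_force: 39.4
```

move_arm(
  rows=[
    {"dx": 0,"dy": 0,"dz": -0.007,"wx": 0,"wy": 0,"wz": 0,"jaw": -1},
    {"dx": 0,"dy": 0,"dz": -0.014,"wx": 0,"wy": 0,"wz": 0,"jaw": -1},
    {"dx": 0,"dy": 0,"dz": -0.02,"wx": 0,"wy": 0,"wz": 0,"jaw": -1},
    {"dx": 0,"dy": 0,"dz": -0.02,"wx": 0,"wy": 0,"wz": 0,"jaw": -1},
  ],
)

```text
time: 6.1
position: [0.4692, 0.3254, 0.0124]
tool_rot: [[-0.995, 0.104, 0.0], [0.104, 0.995, 0.0], [-0.0, 0.0, -1.0]]
wrist_force: [-0.0, 0.0, -1.8]
finger_gap: 0.0214
finger_force: 39.4
```

move_arm(
  rows=[
    {"dx": 0,"dy": 0,"dz": -0.007,"wx": 0,"wy": 0,"wz": 0,"jaw": -1},
    {"dx": 0,"dy": 0,"dz": -0.013,"wx": 0,"wy": 0,"wz": 0,"jaw": -1},
    {"dx": 0,"dy": 0,"dz": -0.013,"wx": 0,"wy": 0,"wz": 0,"jaw": -1},
  ],
)

```text
time: 6.35
position: [0.4694, 0.3255, 0.0115]
tool_rot: [[-0.995, 0.104, 0.0], [0.104, 0.995, 0.0], [-0.0, 0.0, -1.0]]
wrist_force: [-1.6, -0.9, 8.5]
finger_gap: 0.0215
finger_force: 40.6
```

move_arm(
  rows=[
    {"dx": 0,"dy": 0,"dz": 0.005,"wx": 0,"wy": 0,"wz": 0,"jaw": -0.45},
    {"dx": 0,"dy": 0,"dz": 0.005,"wx": 0,"wy": 0,"wz": 0,"jaw": -0.4},
    {"dx": 0,"dy": 0,"dz": 0.005,"wx": 0,"wy": 0,"wz": 0,"jaw": -0.2},
    {"dx": 0,"dy": 0,"dz": 0.005,"wx": 0,"wy": 0,"wz": 0,"jaw": 0},
    {"dx": 0,"dy": 0,"dz": 0.005,"wx": 0,"wy": 0,"wz": 0,"jaw": 0},
  ],
)

```text
time: 6.77
position: [0.4693, 0.3254, 0.0109]
tool_rot: [[-0.995, 0.104, -0.0], [0.104, 0.995, -0.0], [0.0, -0.0, -1.0]]
wrist_force: [0.9, -0.4, 0.6]
finger_gap: 0.0429
finger_force: 0.0
```

move_arm(
  rows=[
    {"dx": 0,"dy": 0,"dz": 0.1,"wx": 0,"wy": 0,"wz": 0,"jaw": 0},
    {"dx": 0,"dy": 0,"dz": 0.3,"wx": 0,"wy": 0,"wz": 0,"jaw": 0},
    {"dx": 0,"dy": 0,"dz": 0.55,"wx": 0,"wy": 0,"wz": 0,"jaw": 0},
    {"dx": 0,"dy": 0,"dz": 0.8,"wx": 0,"wy": 0,"wz": 0,"jaw": 0},
    {"dx": 0,"dy": 0,"dz": 1,"wx": 0,"wy": 0,"wz": 0,"jaw": 0},
  ],
)

```text
time: 7.18
position: [0.4697, 0.3256, 0.1634]
tool_rot: [[-0.995, 0.104, 0.001], [0.104, 0.995, 0.001], [-0.001, 0.001, -1.0]]
wrist_force: [0.3, 0.2, 0.5]
finger_gap: 0.0428
finger_force: 0.0
```

```bash
python3 o.py
python3 - <<'E'
from h import *
t=r.snapshot("top");s=r.snapshot("scene")
b=s["image"][100:230,310:470,::-1]
cv2.imwrite("pics/g3.png",cv2.resize(b,None,fx=4,fy=4,interpolation=cv2.INTER_CUBIC))
# round tin lid circle, tin frames
g=cv2.cvtColor(t["image"],cv2.COLOR_RGB2GRAY);big=cv2.resize(g[265:295,290:322],None,fx=16,fy=16,interpolation=cv2.INTER_CUBIC)
c=cv2.HoughCircles(big,cv2.HOUGH_GRADIENT,1.5,400,param1=60,param2=15,minRadius=95,maxRadius=150)
for q in c[0][:2]:
    uv=q[:2]/16-.47+[290,265]; print("circle",uv,q[2],q[2]/16/599.4*1.397*1000,ray(t,uv,.084)*1000)
E
```

```text
7.18 pos [469.7 325.6 163.4] yaw_y 84.04 tilt 0.08 gap 42.8 ff 0.0 wf [0.3 0.2 0.5] q [ 31.  21.  92.  -0.  67. -54.]Traceback (most recent call last):
  File "<stdin>", line 8, in <module>
TypeError: 'NoneType' object is not subscriptable
```

View pics/g3.png

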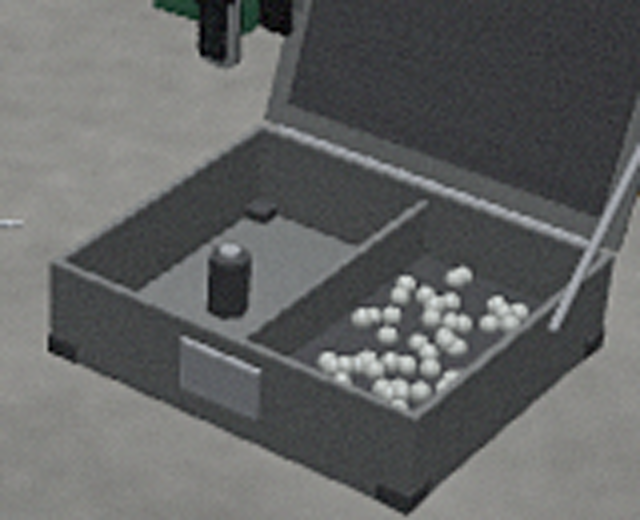

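The die stands upright in the empty bay, at about crop pixel (230,280). Next I'll measure the remaining tins.

Run:
```python
from h import *
o=[]
for n,(x0,y0,x1,y1) in(("top",(288,250,328,312)),("scene",(232,195,312,270))):
    s=r.snapshot(n);g=cv2.GaussianBlur(cv2.cvtColor(s["image"],cv2.COLOR_RGB2GRAY),(0,0),.5)[y0:y1,x0:x1]
    o.append(cv2.resize(s["image"][y0:y1,x0:x1,::-1],(390,int(390*(y1-y0)/(x1-x0))),interpolation=cv2.INTER_CUBIC))
    big=cv2.resize(g,None,fx=8,fy=8,interpolation=cv2.INTER_CUBIC)
    for th in(175,190,205):
        for c in cv2.findContours((big>th).astype(np.uint8),cv2.RETR_EXTERNAL,cv2.CHAIN_APPROX_NONE)[0]:
            if cv2.contourArea(c)<2500: continue
            uv=(c[:,0]+.5)/8-.5+[x0,y0]; w=ray(s,uv,.084)*1000; e=cv2.fitEllipse(w.astype(np.float32)); print(n,th,np.round(e[0],1),np.round(e[1],1),uv.mean(0).round(1))
h=min(i.shape[0] for i in o)
h=max(i.shape[0] for i in o);o=[cv2.copyMakeBorder(i,0,h-i.shape[0],0,0,cv2.BORDER_CONSTANT) for i in o]
im=np.hstack(o);cv2.imwrite("pics/g4.png",im[:600]);print(im.shape)
```

```text
top 175 [465.3  -3.8] [38.5 45.6] [307.2 279.5]
top 175 [489.5  11.4] [47.4 56.7] [297.7 265.3]
top 190 [463.1  -1.3] [28.7 29. ] [304.9 279.8]
top 205 [462.4  -3.9] [15.6 23.5] [306. 280.]
scene 175 [462.9  -0.7] [27.3 28.1] [272.5 217.5]
(604, 780, 3)
```

View pics/g4.png

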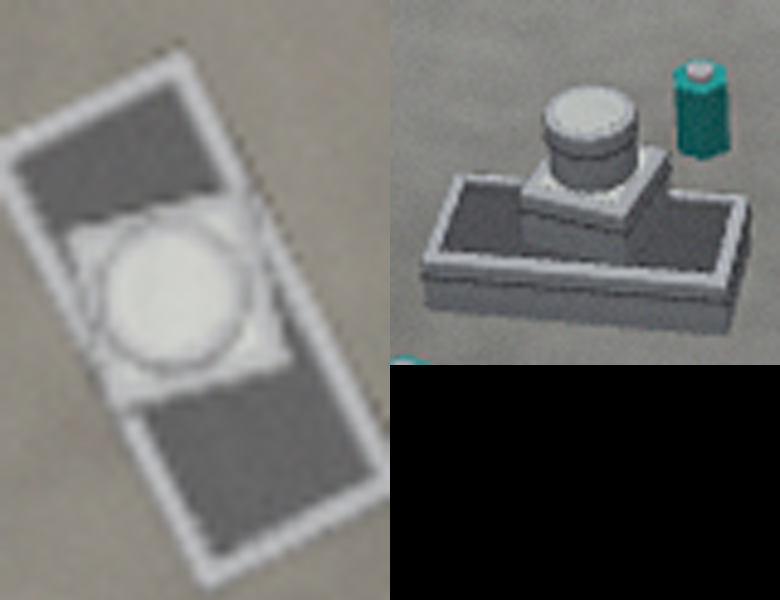

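The two views agree on the round tin's centre: (463.0, -1.0) mm.

move_arm(
  rows=[
    {"dx": -0.04,"dy": -0.25,"dz": 0,"wx": 0,"wy": 0,"wz": 0,"jaw": 0.4},
    {"dx": -0.04,"dy": -0.5,"dz": 0,"wx": 0,"wy": 0,"wz": 0,"jaw": 0.4},
    {"dx": -0.04,"dy": -0.75,"dz": 0,"wx": 0,"wy": 0,"wz": 0,"jaw": 0.4},
    {"dx": -0.04,"dy": -1,"dz": 0,"wx": 0,"wy": 0,"wz": 0,"jaw": 0.4},
  ],
)

```text
time: 7.72
position: [0.4612, 0.1738, 0.1589]
tool_rot: [[-0.995, 0.102, -0.004], [0.102, 0.995, -0.001], [0.004, -0.002, -1.0]]
wrist_force: [0.1, -0.5, 0.1]
finger_gap: 0.0598
finger_force: 0.0
```

move_arm(
  rows=[
    {"dx": 0,"dy": -0.25,"dz": 0,"wx": 0,"wy": 0,"wz": 0,"jaw": 0.4},
    {"dx": 0,"dy": -0.5,"dz": 0,"wx": 0,"wy": 0,"wz": 0,"jaw": 0.4},
    {"dx": 0,"dy": -0.75,"dz": 0,"wx": 0,"wy": 0,"wz": 0,"jaw": 0.4},
    {"dx": 0,"dy": -1,"dz": 0,"wx": 0,"wy": 0,"wz": 0,"jaw": 0.4},
  ],
)

```text
time: 8.05
position: [0.4612, 0.0238, 0.1591]
tool_rot: [[-0.995, 0.104, -0.004], [0.104, 0.995, 0.0], [0.004, -0.0, -1.0]]
wrist_force: [0.2, -0.3, -0.2]
finger_gap: 0.0598
finger_force: 0.0
```

move_arm(
  rows=[
    {"dx": 0,"dy": -0.12,"dz": 0,"wx": 0,"wy": 0,"wz": 0,"jaw": 0.4},
    {"dx": 0,"dy": -0.179,"dz": 0,"wx": 0,"wy": 0,"wz": 0,"jaw": 0.4},
    {"dx": 0,"dy": -0.179,"dz": 0,"wx": 0,"wy": 0,"wz": 0,"jaw": 0.4},
    {"dx": 0,"dy": -0.179,"dz": 0,"wx": 0,"wy": 0,"wz": 0,"jaw": 0.4},
  ],
)

```text
time: 8.38
position: [0.4625, -0.001, 0.16]
tool_rot: [[-0.994, 0.105, -0.002], [0.105, 0.994, 0.001], [0.003, 0.001, -1.0]]
wrist_force: [0.1, 0.9, 0.2]
finger_gap: 0.0595
finger_force: 0.0
```

```bash
python3 o.py
```

```text
8.38 pos [462.5  -1.  160. ] yaw_y 83.97 tilt 0.15 gap 59.5 ff 0.0 wf [0.1 0.9 0.2] q [ -5.  13. 105.   0.  62. -89.]
```

move_arm(
  rows=[
    {"dx": 0,"dy": 0,"dz": -0.2,"wx": 0,"wy": 0,"wz": 0,"jaw": 0.3},
    {"dx": 0,"dy": 0,"dz": -0.42,"wx": 0,"wy": 0,"wz": 0,"jaw": 0.2},
    {"dx": 0,"dy": 0,"dz": -0.6,"wx": 0,"wy": 0,"wz": 0,"jaw": 0.2},
    {"dx": 0,"dy": 0,"dz": -0.67,"wx": 0,"wy": 0,"wz": 0,"jaw": 0.2},
    {"dx": 0,"dy": 0,"dz": -0.67,"wx": 0,"wy": 0,"wz": 0,"jaw": 0.1},
  ],
)

```text
time: 8.8
position: [0.4605, 0.0006, 0.0577]
tool_rot: [[-0.995, 0.102, -0.007], [0.102, 0.995, 0.001], [0.007, 0.0, -1.0]]
wrist_force: [-0.4, 0.2, 0.6]
finger_gap: 0.0471
finger_force: 0.0
```

move_arm(
  rows=[
    {"dx": 0,"dy": 0,"dz": 0,"wx": 0,"wy": 0,"wz": 0,"jaw": 0},
    {"dx": 0,"dy": 0,"dz": 0,"wx": 0,"wy": 0,"wz": 0,"jaw": -0.05},
    {"dx": 0,"dy": 0,"dz": 0,"wx": 0,"wy": 0,"wz": 0,"jaw": -0.1},
    {"dx": 0,"dy": 0,"dz": 0,"wx": 0,"wy": 0,"wz": 0,"jaw": -0.2},
    {"dx": 0,"dy": 0,"dz": 0,"wx": 0,"wy": 0,"wz": 0,"jaw": -0.4},
  ],
  squeeze=40,
)

```text
time: 9.22
position: [0.4645, -0.0011, 0.0619]
tool_rot: [[-0.995, 0.104, 0.003], [0.104, 0.995, 0.0], [-0.003, 0.001, -1.0]]
wrist_force: [-0.7, 2.9, 6.0]
finger_gap: 0.0345
finger_force: 39.4
```

move_arm(
  rows=[
    {"dx": 0,"dy": 0,"dz": 0,"wx": 0,"wy": 0,"wz": 0,"jaw": -0.4},
    {"dx": 0,"dy": 0,"dz": 0,"wx": 0,"wy": 0,"wz": 0,"jaw": -0.4},
  ],
)

```text
time: 9.38
position: [0.4645, -0.0011, 0.0619]
tool_rot: [[-0.995, 0.104, 0.003], [0.104, 0.995, 0.001], [-0.003, 0.001, -1.0]]
wrist_force: [-0.4, 3.6, 7.5]
finger_gap: 0.0348
finger_force: 39.5
```

```bash
python3 o.py
```

```text
9.38 pos [464.5  -1.1  61.9] yaw_y 84.0 tilt 0.18 gap 34.8 ff 39.5 wf [-0.4  3.6  7.5] q [ -5.  21. 112.   0.  47. -89.]
```

move_arm(
  rows=[
    {"dx": 0,"dy": 0,"dz": 0.02,"wx": 0,"wy": 0,"wz": 0,"jaw": -0.4},
    {"dx": 0,"dy": 0,"dz": 0.1,"wx": 0,"wy": 0,"wz": 0,"jaw": -0.4},
    {"dx": 0,"dy": 0,"dz": 0.25,"wx": 0,"wy": 0,"wz": 0,"jaw": -0.4},
    {"dx": 0,"dy": 0,"dz": 0.4,"wx": 0,"wy": 0,"wz": 0,"jaw": -0.4},
    {"dx": 0,"dy": 0,"dz": 0.4,"wx": 0,"wy": 0,"wz": 0,"jaw": -0.4},
  ],
)

```text
time: 9.8
position: [0.466, -0.002, 0.1242]
tool_rot: [[-0.995, 0.104, 0.007], [0.104, 0.995, -0.001], [-0.007, -0.0, -1.0]]
wrist_force: [1.2, -0.4, -1.6]
finger_gap: 0.0346
finger_force: 40.1
```

move_arm(
  rows=[
    {"dx": -0.02,"dy": -0.13,"dz": 0,"wx": 0,"wy": 0,"wz": 0,"jaw": -0.4},
    {"dx": -0.02,"dy": -0.35,"dz": 0,"wx": 0,"wy": 0,"wz": 0,"jaw": -0.4},
    {"dx": -0.02,"dy": -0.56,"dz": 0,"wx": 0,"wy": 0,"wz": 0,"jaw": -0.4},
    {"dx": -0.02,"dy": -0.78,"dz": 0,"wx": 0,"wy": 0,"wz": 0,"jaw": -0.4},
    {"dx": -0.02,"dy": -1,"dz": 0,"wx": 0,"wy": 0,"wz": 0,"jaw": -0.4},
  ],
)

```text
time: 10.22
position: [0.4595, -0.1527, 0.1201]
tool_rot: [[-0.995, 0.103, -0.001], [0.103, 0.995, 0.0], [0.001, 0.0, -1.0]]
wrist_force: [0.2, 0.4, -2.0]
finger_gap: 0.0346
finger_force: 40.2
```

move_arm(
  rows=[
    {"dx": -0.025,"dy": -0.22,"dz": 0,"wx": 0,"wy": 0,"wz": 0,"jaw": -0.4},
    {"dx": -0.025,"dy": -0.44,"dz": 0,"wx": 0,"wy": 0,"wz": 0,"jaw": -0.4},
    {"dx": -0.025,"dy": -0.66,"dz": 0,"wx": 0,"wy": 0,"wz": 0,"jaw": -0.4},
    {"dx": -0.025,"dy": -0.83,"dz": 0,"wx": 0,"wy": 0,"wz": 0,"jaw": -0.4},
    {"dx": -0.025,"dy": -0.906,"dz": 0,"wx": 0,"wy": 0,"wz": 0,"jaw": -0.4},
  ],
)

```text
time: 10.63
position: [0.4564, -0.2912, 0.12]
tool_rot: [[-0.994, 0.106, 0.0], [0.106, 0.994, -0.002], [-0.001, -0.002, -1.0]]
wrist_force: [0.3, -0.2, -1.6]
finger_gap: 0.0346
finger_force: 40.3
```

move_arm(
  rows=[
    {"dx": 0,"dy": 0,"dz": -0.1,"wx": 0,"wy": 0,"wz": 0,"jaw": -0.4},
    {"dx": 0,"dy": 0,"dz": -0.25,"wx": 0,"wy": 0,"wz": 0,"jaw": -0.4},
    {"dx": 0,"dy": 0,"dz": -0.4,"wx": 0,"wy": 0,"wz": 0,"jaw": -0.4},
    {"dx": 0,"dy": 0,"dz": -0.5,"wx": 0,"wy": 0,"wz": 0,"jaw": -0.4},
    {"dx": 0,"dy": 0,"dz": -0.55,"wx": 0,"wy": 0,"wz": 0,"jaw": -0.4},
  ],
)

```text
time: 11.05
position: [0.4545, -0.2856, 0.0355]
tool_rot: [[-0.995, 0.104, -0.004], [0.104, 0.995, 0.003], [0.005, 0.003, -1.0]]
wrist_force: [-0.3, -0.4, -1.6]
finger_gap: 0.0346
finger_force: 40.3
```

move_arm(
  rows=[
    {"dx": 0,"dy": 0,"dz": -0.03,"wx": 0,"wy": 0,"wz": 0,"jaw": -0.4},
    {"dx": 0,"dy": 0,"dz": -0.06,"wx": 0,"wy": 0,"wz": 0,"jaw": -0.4},
    {"dx": 0,"dy": 0,"dz": -0.08,"wx": 0,"wy": 0,"wz": 0,"jaw": -0.4},
    {"dx": 0,"dy": 0,"dz": -0.08,"wx": 0,"wy": 0,"wz": 0,"jaw": -0.4},
    {"dx": 0,"dy": 0,"dz": -0.08,"wx": 0,"wy": 0,"wz": 0,"jaw": -0.4},
  ],
)

```text
time: 11.47
position: [0.457, -0.2875, 0.0267]
tool_rot: [[-0.995, 0.104, 0.001], [0.104, 0.995, -0.001], [-0.001, -0.001, -1.0]]
wrist_force: [-0.0, 0.5, -1.4]
finger_gap: 0.0347
finger_force: 40.3
```

```bash
python3 o.py
```

```text
11.47 pos [ 457.  -287.5   26.7] yaw_y 84.05 tilt 0.07 gap 34.7 ff 40.3 wf [-0.   0.5 -1.4] q [ -37.   28.  105.    0.   47. -121.]
```

move_arm(
  rows=[
    {"dx": 0,"dy": 0,"dz": -0.02,"wx": 0,"wy": 0,"wz": 0,"jaw": -0.4},
    {"dx": 0,"dy": 0,"dz": -0.045,"wx": 0,"wy": 0,"wz": 0,"jaw": -0.4},
    {"dx": 0,"dy": 0,"dz": -0.07,"wx": 0,"wy": 0,"wz": 0,"jaw": -0.4},
    {"dx": 0,"dy": 0,"dz": -0.08,"wx": 0,"wy": 0,"wz": 0,"jaw": -0.4},
    {"dx": 0,"dy": 0,"dz": -0.08,"wx": 0,"wy": 0,"wz": 0,"jaw": -0.4},
  ],
)

```text
time: 11.88
position: [0.4562, -0.2871, 0.0136]
tool_rot: [[-0.995, 0.104, -0.001], [0.104, 0.995, 0.001], [0.001, 0.001, -1.0]]
wrist_force: [0.7, -0.4, -1.4]
finger_gap: 0.0347
finger_force: 40.3
```

move_arm(
  rows=[
    {"dx": 0,"dy": 0,"dz": -0.007,"wx": 0,"wy": 0,"wz": 0,"jaw": -0.4},
    {"dx": 0,"dy": 0,"dz": -0.013,"wx": 0,"wy": 0,"wz": 0,"jaw": -0.4},
    {"dx": 0,"dy": 0,"dz": -0.017,"wx": 0,"wy": 0,"wz": 0,"jaw": -0.4},
    {"dx": 0,"dy": 0,"dz": -0.017,"wx": 0,"wy": 0,"wz": 0,"jaw": -0.4},
  ],
)

```text
time: 12.22
position: [0.4566, -0.2874, 0.012]
tool_rot: [[-0.995, 0.104, 0.0], [0.104, 0.995, -0.0], [-0.0, -0.0, -1.0]]
wrist_force: [-0.8, 0.5, 2.7]
finger_gap: 0.0347
finger_force: 40.8
```

```bash
python3 o.py
```

```text
12.22 pos [ 456.6 -287.4   12. ] yaw_y 84.04 tilt 0.01 gap 34.7 ff 40.8 wf [-0.8  0.5  2.7] q [ -37.   30.  105.   -0.   45. -121.]
```

move_arm(
  rows=[
    {"dx": 0,"dy": 0,"dz": 0,"wx": 0,"wy": 0,"wz": 0,"jaw": -0.15},
    {"dx": 0,"dy": 0,"dz": 0,"wx": 0,"wy": 0,"wz": 0,"jaw": 0},
    {"dx": 0,"dy": 0,"dz": 0,"wx": 0,"wy": 0,"wz": 0,"jaw": 0.2},
    {"dx": 0,"dy": 0,"dz": 0,"wx": 0,"wy": 0,"wz": 0,"jaw": 0.4},
    {"dx": 0,"dy": 0,"dz": 0,"wx": 0,"wy": 0,"wz": 0,"jaw": 0.4},
  ],
)

```text
time: 12.63
position: [0.4566, -0.2874, 0.0115]
tool_rot: [[-0.995, 0.104, 0.0], [0.104, 0.995, -0.0], [-0.0, -0.0, -1.0]]
wrist_force: [-0.2, -0.0, 0.2]
finger_gap: 0.0599
finger_force: 0.0
```

move_arm(
  rows=[
    {"dx": 0,"dy": 0,"dz": 0.1,"wx": 0,"wy": 0,"wz": 0,"jaw": 0.4},
    {"dx": 0,"dy": 0,"dz": 0.3,"wx": 0,"wy": 0,"wz": 0,"jaw": 0.4},
    {"dx": 0,"dy": 0,"dz": 0.55,"wx": 0,"wy": 0,"wz": 0,"jaw": 0.4},
    {"dx": 0,"dy": 0,"dz": 0.8,"wx": 0,"wy": 0,"wz": 0,"jaw": 0.4},
    {"dx": 0,"dy": 0,"dz": 1,"wx": 0,"wy": 0,"wz": 0,"jaw": 0.4},
  ],
)

```text
time: 13.05
position: [0.4569, -0.2876, 0.164]
tool_rot: [[-0.995, 0.104, 0.001], [0.104, 0.995, -0.001], [-0.002, -0.001, -1.0]]
wrist_force: [0.3, -0.1, 0.3]
finger_gap: 0.0598
finger_force: 0.0
```

move_arm(
  rows=[
    {"dx": -0.1,"dy": 0.25,"dz": 0,"wx": 0,"wy": 0,"wz": 0,"jaw": 0.4},
    {"dx": -0.1,"dy": 0.5,"dz": 0,"wx": 0,"wy": 0,"wz": 0,"jaw": 0.4},
    {"dx": -0.1,"dy": 0.75,"dz": 0,"wx": 0,"wy": 0,"wz": 0,"jaw": 0.4},
    {"dx": -0.1,"dy": 1,"dz": 0,"wx": 0,"wy": 0,"wz": 0,"jaw": 0.4},
    {"dx": -0.1,"dy": 1,"dz": 0,"wx": 0,"wy": 0,"wz": 0,"jaw": 0.4},
  ],
)

```text
time: 13.47
position: [0.4393, -0.1313, 0.1614]
tool_rot: [[-0.995, 0.1, -0.002], [0.1, 0.995, 0.004], [0.003, 0.004, -1.0]]
wrist_force: [-0.4, -0.1, 0.1]
finger_gap: 0.0601
finger_force: 0.0
```

```bash
python3 o.py
python3 - <<'E'
from h import *
t=r.snapshot("top");s=r.snapshot("scene")
a=cv2.resize(t["image"][270:308,402:442,::-1],(390,370),interpolation=cv2.INTER_CUBIC)
b=cv2.resize(s["image"][300:357,134:194,::-1],(390,370),interpolation=cv2.INTER_CUBIC)
cv2.imwrite("pics/p1.png",np.hstack([a,b]))
for n,S,(x0,y0,x1,y1) in(("top",t,(408,274,437,303)),("scene",s,(140,305,190,355))):
    g=cv2.cvtColor(S["image"],cv2.COLOR_RGB2GRAY)[y0:y1,x0:x1]; hs=cv2.cvtColor(S["image"],cv2.COLOR_RGB2HSV)[y0:y1,x0:x1]
    ply=cv2.resize(((hs[:,:,1]>80)*255).astype(np.uint8),None,fx=8,fy=8,interpolation=cv2.INTER_CUBIC)>127
    lid=cv2.resize(g,None,fx=8,fy=8,interpolation=cv2.INTER_CUBIC)
    for nm,m,z in(("ply",ply,.006),("lid175",(lid>175)&~ply,.034),("lid190",(lid>190)&~ply,.034)):
        cs=cv2.findContours(m.astype(np.uint8),cv2.RETR_EXTERNAL,cv2.CHAIN_APPROX_NONE)[0]
        c=max(cs,key=cv2.contourArea); w=ray(S,(c[:,0]+.5)/8-.5+[x0,y0],z)*1000
        e=cv2.fitEllipse(w.astype(np.float32)); print(n,nm,np.round(e[0],1),np.round(e[1],1))
E
```

```text
13.47 pos [ 439.3 -131.3  161.4] yaw_y 84.25 tilt 0.27 gap 60.1 ff 0.0 wf [-0.4 -0.1  0.1] q [ -22.   13.  105.    0.   62. -106.]
top ply [ 452.6 -294.1] [39.7 53.4]
top lid175 [ 453.4 -294.4] [19.3 33.3]
top lid190 [ 453.5 -293.8] [16.1 30.3]
scene ply [ 459.2 -290.2] [48.9 55.5]
scene lid175 [ 455.6 -287. ] [29.2 30.6]
scene lid190 [ 454.6 -290. ] [18.3 27.8]
```

View pics/p1.png

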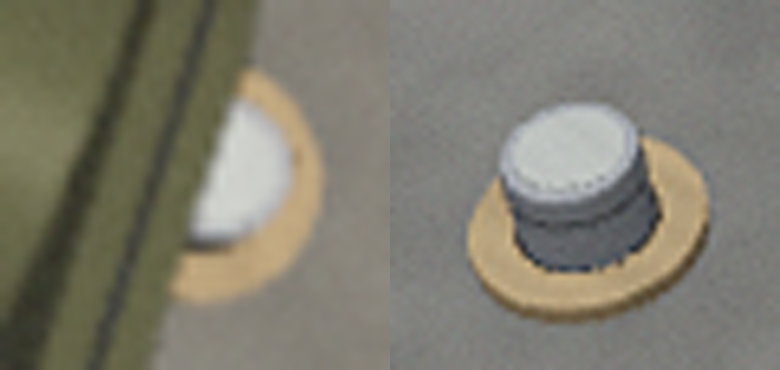

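Seen from the scene camera, the round tin sits about 1 mm from the plinth centre; the arm hides half of it from the top camera. Now I'll measure the square and oblong tins.

```bash
cat > sq.py <<'E'
from h import *
for n,(x0,y0,x1,y1) in(("top",(284,250,332,314)),("scene",(232,205,312,270))):
    s=r.snapshot(n);g=cv2.cvtColor(s["image"],cv2.COLOR_RGB2GRAY)[y0:y1,x0:x1]
    big=cv2.resize(g,None,fx=8,fy=8,interpolation=cv2.INTER_CUBIC)
    for th in(150,165,175,185,195):
        for c in cv2.findContours((big>th).astype(np.uint8),cv2.RETR_EXTERNAL,cv2.CHAIN_APPROX_NONE)[0]:
            if cv2.contourArea(c)<4500: continue
            uv=(c[:,0]+.5)/8-.5+[x0,y0]
            for z in(.028,.056):
                w=(ray(s,uv,z)*1000).astype(np.float32); e=cv2.minAreaRect(w); print(n,th,z,np.round(e[0],1),np.round(e[1],1),round(e[2],1),"area",round(cv2.contourArea(w)))
E
python3 sq.py
```

```text
top 150 0.028 [461.7  -6.1] [124.8  59. ] 28.6 area 6984
top 150 0.056 [459.8  -6.4] [122.4  57.8] 28.6 area 6718
top 165 0.028 [461.7  -6.1] [123.   56.9] 28.5 area 4522
top 165 0.056 [459.8  -6.4] [120.6  55.8] 28.5 area 4349
top 175 0.028 [466.   -1.5] [43.7 44.6] 15.8 area 1787
top 175 0.056 [464.1  -2. ] [42.9 43.7] 15.8 area 1719
top 185 0.028 [465.2  -1.8] [40.8 41.5] 15.9 area 1532
top 185 0.056 [463.3  -2.2] [40.  40.7] 15.9 area 1473
top 195 0.028 [465.9  -2. ] [35.2 35.2] 15.9 area 1166
top 195 0.056 [464.   -2.4] [34.5 34.5] 15.9 area 1122
scene 150 0.028 [461.9  -5.9] [123.   59.3] 28.2 area 1330
scene 150 0.056 [485.5 -31.4] [118.4  57.1] 28.2 area 1233
scene 150 0.028 [440.5  24.3] [46.6 48.3] 15.8 area 2103
scene 150 0.056 [464.9  -2.3] [44.8 46.5] 15.8 area 1950
scene 165 0.028 [462.2  -5.9] [121.8  57.5] 28.2 area 863
scene 165 0.056 [485.8 -31.4] [117.3  55.4] 28.2 area 800
scene 165 0.028 [440.6  24.2] [45.3 46.3] 16.3 area 1932
scene 165 0.056 [465.   -2.4] [43.7 44.6] 16.3 area 1792
scene 175 0.028 [ 4.726e+02 -1.000e-01] [97.6 56.6] 27.9 area 422
scene 175 0.056 [495.8 -25.9] [94.  54.5] 27.9 area 391
scene 175 0.028 [438.6  23.9] [40.5 44.9] 16.9 area 1364
scene 175 0.056 [463.1  -2.8] [39.  43.2] 16.9 area 1265
scene 185 0.028 [439.2  26.6] [35.3 37.9] 16.3 area 1136
scene 185 0.056 [ 4.637e+02 -1.000e-01] [34.  36.5] 16.3 area 1054
```

The square tin is at (464.4, -2.3) mm, turned 15.9°. The oblong tin is at (461.8, -6.0) mm, turned 28.4°. Both views agree.

move_arm(
  rows=[
    {"dx": 0.04,"dy": 0.22,"dz": 0,"wx": 0,"wy": 0,"wz": 0.1,"jaw": 0.65},
    {"dx": 0.08,"dy": 0.45,"dz": 0,"wx": 0,"wy": 0,"wz": 0.2,"jaw": 0.65},
    {"dx": 0.12,"dy": 0.7,"dz": 0,"wx": 0,"wy": 0,"wz": 0.3,"jaw": 0.65},
    {"dx": 0.154,"dy": 0.897,"dz": 0,"wx": 0,"wy": 0,"wz": 0.364,"jaw": 0.65},
    {"dx": 0.154,"dy": 0.897,"dz": 0,"wx": 0,"wy": 0,"wz": 0.364,"jaw": 0.65},
  ],
)

```text
time: 14.08
position: [0.4662, 0.0, 0.1616]
tool_rot: [[-0.961, -0.277, 0.001], [-0.277, 0.961, 0.002], [-0.002, 0.002, -1.0]]
wrist_force: [0.8, 0.1, 1.2]
finger_gap: 0.0704
finger_force: 0.0
```

move_arm(
  rows=[
    {"dx": 0,"dy": 0,"dz": -0.2,"wx": 0,"wy": 0,"wz": 0,"jaw": 0.65},
    {"dx": 0,"dy": 0,"dz": -0.4,"wx": 0,"wy": 0,"wz": 0,"jaw": 0.65},
    {"dx": 0,"dy": 0,"dz": -0.6,"wx": 0,"wy": 0,"wz": 0,"jaw": 0.65},
    {"dx": 0,"dy": 0,"dz": -0.75,"wx": 0,"wy": 0,"wz": 0,"jaw": 0.65},
    {"dx": 0,"dy": 0,"dz": -0.8,"wx": 0,"wy": 0,"wz": 0,"jaw": 0.65},
  ],
)

```text
time: 14.5
position: [0.463, -0.0043, 0.0386]
tool_rot: [[-0.962, -0.271, -0.005], [-0.271, 0.963, 0.0], [0.005, 0.002, -1.0]]
wrist_force: [0.2, 0.4, -0.3]
finger_gap: 0.0707
finger_force: 0.0
```

move_arm(
  rows=[
    {"dx": 0,"dy": 0,"dz": -0.03,"wx": 0,"wy": 0,"wz": 0,"jaw": 0.5},
    {"dx": 0,"dy": 0,"dz": -0.06,"wx": 0,"wy": 0,"wz": 0,"jaw": 0.4},
    {"dx": 0,"dy": 0,"dz": -0.06,"wx": 0,"wy": 0,"wz": 0,"jaw": 0.4},
    {"dx": 0,"dy": 0,"dz": -0.06,"wx": 0,"wy": 0,"wz": 0,"jaw": 0.4},
    {"dx": 0,"dy": 0,"dz": -0.06,"wx": 0,"wy": 0,"wz": 0,"jaw": 0.4},
  ],
)

```text
time: 14.92
position: [0.4657, -0.003, 0.0336]
tool_rot: [[-0.962, -0.273, 0.002], [-0.273, 0.962, -0.0], [-0.002, -0.001, -1.0]]
wrist_force: [0.2, 1.0, -0.9]
finger_gap: 0.0598
finger_force: 0.0
```

```bash
python3 o.py
```

```text
14.92 pos [465.7  -3.   33.6] yaw_y 105.87 tilt 0.14 gap 59.8 ff 0.0 wf [ 0.2  1.  -0.9] q [  -6.   24.  113.   -0.   43. -111.]
```

move_arm(
  rows=[
    {"dx": 0,"dy": 0,"dz": 0,"wx": 0,"wy": 0,"wz": 0,"jaw": 0.35},
    {"dx": 0,"dy": 0,"dz": 0,"wx": 0,"wy": 0,"wz": 0,"jaw": 0.25},
    {"dx": 0,"dy": 0,"dz": 0,"wx": 0,"wy": 0,"wz": 0,"jaw": 0.17},
    {"dx": 0,"dy": 0,"dz": 0,"wx": 0,"wy": 0,"wz": 0,"jaw": 0.1},
    {"dx": 0,"dy": 0,"dz": 0,"wx": 0,"wy": 0,"wz": 0,"jaw": 0},
  ],
  squeeze=45,
)

```text
time: 15.33
position: [0.4648, -0.0026, 0.0331]
tool_rot: [[-0.962, -0.274, 0.001], [-0.274, 0.962, 0.0], [-0.001, 0.0, -1.0]]
wrist_force: [-2.0, 2.0, 6.2]
finger_gap: 0.0451
finger_force: 46.3
```

move_arm(
  rows=[
    {"dx": 0,"dy": 0,"dz": 0,"wx": 0,"wy": 0,"wz": 0,"jaw": -0.2},
    {"dx": 0,"dy": 0,"dz": 0,"wx": 0,"wy": 0,"wz": 0,"jaw": -0.2},
    {"dx": 0,"dy": 0,"dz": 0,"wx": 0,"wy": 0,"wz": 0,"jaw": -0.2},
  ],
)

```text
time: 15.58
position: [0.4648, -0.0026, 0.0331]
tool_rot: [[-0.962, -0.274, 0.001], [-0.274, 0.962, 0.0], [-0.001, -0.0, -1.0]]
wrist_force: [-1.8, 0.4, 5.4]
finger_gap: 0.0449
finger_force: 46.3
```

```bash
python3 o.py
```

```text
15.58 pos [464.8  -2.6  33.1] yaw_y 105.88 tilt 0.04 gap 44.9 ff 46.3 wf [-1.8  0.4  5.4] q [  -6.   24.  114.    0.   43. -111.]
```

move_arm(
  rows=[
    {"dx": 0,"dy": 0,"dz": 0.02,"wx": 0,"wy": 0,"wz": 0,"jaw": -0.2},
    {"dx": 0,"dy": 0,"dz": 0.1,"wx": 0,"wy": 0,"wz": 0,"jaw": -0.2},
    {"dx": 0,"dy": 0,"dz": 0.25,"wx": 0,"wy": 0,"wz": 0,"jaw": -0.2},
    {"dx": 0,"dy": 0,"dz": 0.4,"wx": 0,"wy": 0,"wz": 0,"jaw": -0.2},
    {"dx": 0,"dy": 0,"dz": 0.4,"wx": 0,"wy": 0,"wz": 0,"jaw": -0.2},
  ],
)

```text
time: 16.0
position: [0.4671, -0.003, 0.0956]
tool_rot: [[-0.962, -0.274, 0.006], [-0.274, 0.962, -0.001], [-0.006, -0.002, -1.0]]
wrist_force: [0.3, -0.6, -2.0]
finger_gap: 0.045
finger_force: 46.8
```

move_arm(
  rows=[
    {"dx": 0.1,"dy": -0.07,"dz": 0,"wx": 0,"wy": 0,"wz": -0.06,"jaw": -0.2},
    {"dx": 0.22,"dy": -0.15,"dz": 0,"wx": 0,"wy": 0,"wz": -0.13,"jaw": -0.2},
    {"dx": 0.35,"dy": -0.23,"dz": 0,"wx": 0,"wy": 0,"wz": -0.2,"jaw": -0.2},
    {"dx": 0.48,"dy": -0.32,"dz": 0,"wx": 0,"wy": 0,"wz": -0.27,"jaw": -0.2},
    {"dx": 0.6,"dy": -0.4,"dz": 0,"wx": 0,"wy": 0,"wz": -0.34,"jaw": -0.2},
  ],
)

```text
time: 16.42
position: [0.555, -0.0634, 0.0915]
tool_rot: [[-0.997, 0.082, -0.001], [0.082, 0.997, 0.0], [0.001, -0.0, -1.0]]
wrist_force: [-0.0, 0.3, -1.5]
finger_gap: 0.0446
finger_force: 46.7
```

move_arm(
  rows=[
    {"dx": 0.12,"dy": -0.08,"dz": 0,"wx": 0,"wy": 0,"wz": -0.07,"jaw": -0.2},
    {"dx": 0.24,"dy": -0.17,"dz": 0,"wx": 0,"wy": 0,"wz": -0.14,"jaw": -0.2},
    {"dx": 0.36,"dy": -0.25,"dz": 0,"wx": 0,"wy": 0,"wz": -0.21,"jaw": -0.2},
    {"dx": 0.48,"dy": -0.33,"dz": 0,"wx": 0,"wy": 0,"wz": -0.28,"jaw": -0.2},
    {"dx": 0.588,"dy": -0.412,"dz": 0,"wx": 0,"wy": 0,"wz": -0.335,"jaw": -0.2},
  ],
)

```text
time: 16.83
position: [0.643, -0.1251, 0.0909]
tool_rot: [[-0.908, 0.42, -0.002], [0.42, 0.908, 0.001], [0.002, -0.0, -1.0]]
wrist_force: [-0.3, -0.5, -3.7]
finger_gap: 0.0449
finger_force: 46.7
```

move_arm(
  rows=[
    {"dx": 0,"dy": 0,"dz": 0,"wx": 0,"wy": 0,"wz": 0,"jaw": -0.2},
    {"dx": 0,"dy": 0,"dz": -0.1,"wx": 0,"wy": 0,"wz": 0,"jaw": -0.2},
    {"dx": 0,"dy": 0,"dz": -0.22,"wx": 0,"wy": 0,"wz": 0,"jaw": -0.2},
    {"dx": 0,"dy": 0,"dz": -0.34,"wx": 0,"wy": 0,"wz": 0,"jaw": -0.2},
    {"dx": 0,"dy": 0,"dz": -0.43,"wx": 0,"wy": 0,"wz": 0,"jaw": -0.2},
  ],
)

```text
time: 17.25
position: [0.6408, -0.124, 0.0253]
tool_rot: [[-0.909, 0.416, -0.004], [0.416, 0.909, 0.001], [0.004, -0.001, -1.0]]
wrist_force: [-0.0, 0.3, -2.0]
finger_gap: 0.0452
finger_force: 46.8
```

move_arm(
  rows=[
    {"dx": 0,"dy": 0,"dz": 0,"wx": 0,"wy": 0,"wz": 0,"jaw": -0.2},
    {"dx": 0,"dy": 0,"dz": 0,"wx": 0,"wy": 0,"wz": 0,"jaw": -0.2},
    {"dx": 0,"dy": 0,"dz": 0,"wx": 0,"wy": 0,"wz": 0,"jaw": -0.2},
    {"dx": 0,"dy": 0,"dz": 0,"wx": 0,"wy": 0,"wz": 0,"jaw": -0.2},
  ],
)

```text
time: 17.58
position: [0.6436, -0.1247, 0.029]
tool_rot: [[-0.909, 0.416, 0.002], [0.416, 0.909, -0.0], [-0.002, 0.0, -1.0]]
wrist_force: [-0.6, 0.4, -2.0]
finger_gap: 0.045
finger_force: 46.6
```

```bash
python3 o.py
```

```text
17.58 pos [ 643.6 -124.7   29. ] yaw_y 65.39 tilt 0.1 gap 45.0 ff 46.6 wf [-0.6  0.4 -2. ] q [-15.  35.  89.   0.  56. -80.]
```

move_arm(
  rows=[
    {"dx": 0,"dy": 0,"dz": -0.025,"wx": 0,"wy": 0,"wz": 0,"jaw": -0.2},
    {"dx": 0,"dy": 0,"dz": -0.05,"wx": 0,"wy": 0,"wz": 0,"jaw": -0.2},
    {"dx": 0,"dy": 0,"dz": -0.075,"wx": 0,"wy": 0,"wz": 0,"jaw": -0.2},
    {"dx": 0,"dy": 0,"dz": -0.09,"wx": 0,"wy": 0,"wz": 0,"jaw": -0.2},
    {"dx": 0,"dy": 0,"dz": -0.1,"wx": 0,"wy": 0,"wz": 0,"jaw": -0.2},
  ],
)

```text
time: 18.0
position: [0.6425, -0.1245, 0.0126]
tool_rot: [[-0.909, 0.417, -0.001], [0.417, 0.909, 0.0], [0.001, -0.0, -1.0]]
wrist_force: [-0.0, -0.1, -2.7]
finger_gap: 0.0448
finger_force: 46.7
```

move_arm(
  rows=[
    {"dx": 0,"dy": 0,"dz": 0,"wx": 0,"wy": 0,"wz": 0,"jaw": -0.2},
    {"dx": 0,"dy": 0,"dz": 0,"wx": 0,"wy": 0,"wz": 0,"jaw": -0.2},
    {"dx": 0,"dy": 0,"dz": -0.007,"wx": 0,"wy": 0,"wz": 0,"jaw": -0.2},
    {"dx": 0,"dy": 0,"dz": -0.013,"wx": 0,"wy": 0,"wz": 0,"jaw": -0.2},
    {"dx": 0,"dy": 0,"dz": -0.017,"wx": 0,"wy": 0,"wz": 0,"jaw": -0.2},
  ],
)

```text
time: 18.42
position: [0.6431, -0.1247, 0.0112]
tool_rot: [[-0.909, 0.417, 0.001], [0.417, 0.909, -0.0], [-0.001, 0.0, -1.0]]
wrist_force: [-2.5, 0.6, 5.5]
finger_gap: 0.0452
finger_force: 47.6
```

move_arm(
  rows=[
    {"dx": 0,"dy": 0,"dz": 0,"wx": 0,"wy": 0,"wz": 0,"jaw": -0.2},
    {"dx": 0,"dy": 0,"dz": 0,"wx": 0,"wy": 0,"wz": 0,"jaw": -0.2},
  ],
)

```text
time: 18.58
position: [0.6431, -0.1247, 0.0112]
tool_rot: [[-0.909, 0.417, 0.001], [0.417, 0.909, -0.0], [-0.001, 0.0, -1.0]]
wrist_force: [-1.1, 1.0, 2.7]
finger_gap: 0.0452
finger_force: 47.3
```

Contact. I'll release, raise the arm and move back toward the stack, keeping it out of the camera's view.

move_arm(
  rows=[
    {"dx": 0,"dy": 0,"dz": 0,"wx": 0,"wy": 0,"wz": 0,"jaw": 0.1},
    {"dx": 0,"dy": 0,"dz": 0,"wx": 0,"wy": 0,"wz": 0,"jaw": 0.2},
    {"dx": 0,"dy": 0,"dz": 0,"wx": 0,"wy": 0,"wz": 0,"jaw": 0.4},
    {"dx": 0,"dy": 0,"dz": 0,"wx": 0,"wy": 0,"wz": 0,"jaw": 0.6},
    {"dx": 0,"dy": 0,"dz": 0,"wx": 0,"wy": 0,"wz": 0,"jaw": 0.6},
  ],
)

```text
time: 19.0
position: [0.6429, -0.1246, 0.0104]
tool_rot: [[-0.909, 0.417, 0.0], [0.417, 0.909, -0.0], [-0.0, 0.0, -1.0]]
wrist_force: [-0.3, -0.9, 0.3]
finger_gap: 0.0681
finger_force: 0.0
```

move_arm(
  rows=[
    {"dx": 0,"dy": 0,"dz": 0.1,"wx": 0,"wy": 0,"wz": 0,"jaw": 0.6},
    {"dx": 0,"dy": 0,"dz": 0.3,"wx": 0,"wy": 0,"wz": 0,"jaw": 0.6},
    {"dx": 0,"dy": 0,"dz": 0.55,"wx": 0,"wy": 0,"wz": 0,"jaw": 0.6},
    {"dx": 0,"dy": 0,"dz": 0.8,"wx": 0,"wy": 0,"wz": 0,"jaw": 0.6},
    {"dx": 0,"dy": 0,"dz": 1,"wx": 0,"wy": 0,"wz": 0,"jaw": 0.6},
  ],
)

```text
time: 19.42
position: [0.6434, -0.1247, 0.1631]
tool_rot: [[-0.909, 0.417, 0.002], [0.417, 0.909, -0.001], [-0.002, 0.0, -1.0]]
wrist_force: [0.6, 0.2, 1.1]
finger_gap: 0.0679
finger_force: 0.0
```

move_arm(
  rows=[
    {"dx": -0.25,"dy": 0.1,"dz": 0,"wx": 0,"wy": 0,"wz": 0.1,"jaw": 0.8},
    {"dx": -0.5,"dy": 0.25,"dz": 0,"wx": 0,"wy": 0,"wz": 0.2,"jaw": 0.8},
    {"dx": -0.75,"dy": 0.5,"dz": 0,"wx": 0,"wy": 0,"wz": 0.3,"jaw": 0.8},
    {"dx": -1,"dy": 0.75,"dz": 0,"wx": 0,"wy": 0,"wz": 0.4,"jaw": 0.8},
    {"dx": -1,"dy": 1,"dz": 0,"wx": 0,"wy": 0,"wz": 0.45,"jaw": 0.8},
  ],
)

```text
time: 19.83
position: [0.4928, 0.0099, 0.1603]
tool_rot: [[-0.999, -0.044, -0.004], [-0.044, 0.999, -0.001], [0.004, -0.001, -1.0]]
wrist_force: [1.3, 0.5, 0.3]
finger_gap: 0.0769
finger_force: 0.0
```

move_arm(
  rows=[
    {"dx": -0.1,"dy": 0.25,"dz": 0,"wx": 0,"wy": 0,"wz": 0.1,"jaw": 0.8},
    {"dx": -0.2,"dy": 0.5,"dz": 0,"wx": 0,"wy": 0,"wz": 0.2,"jaw": 0.8},
    {"dx": -0.2,"dy": 0.75,"dz": 0,"wx": 0,"wy": 0,"wz": 0.3,"jaw": 0.8},
    {"dx": -0.2,"dy": 1,"dz": 0,"wx": 0,"wy": 0,"wz": 0.433,"jaw": 0.8},
    {"dx": -0.2,"dy": 1,"dz": 0,"wx": 0,"wy": 0,"wz": 0.433,"jaw": 0.8},
  ],
)

```text
time: 20.25
position: [0.4678, 0.1662, 0.1611]
tool_rot: [[-0.875, -0.484, 0.002], [-0.484, 0.875, 0.004], [-0.004, 0.002, -1.0]]
wrist_force: [0.1, 0.1, -0.2]
finger_gap: 0.0771
finger_force: 0.0
```

```bash
python3 o.py
cat > p.py <<'E'
from h import *
import sys
def meas(S,n,nm,box,z,fit,ths):
    x0,y0,x1,y1=box
    g=cv2.cvtColor(S["image"],cv2.COLOR_RGB2GRAY)[y0:y1,x0:x1]; hs=cv2.cvtColor(S["image"],cv2.COLOR_RGB2HSV)[y0:y1,x0:x1]
    up=lambda a:cv2.resize(a,None,fx=8,fy=8,interpolation=cv2.INTER_CUBIC)
    ply=up(((hs[:,:,1]>80)*255).astype(np.uint8))>127; big=up(g)
    for th in ths:
        c=max(cv2.findContours(((big>th)&~ply).astype(np.uint8),cv2.RETR_EXTERNAL,cv2.CHAIN_APPROX_NONE)[0],key=cv2.contourArea)
        e=fit((ray(S,(c[:,0]+.5)/8-.5+[x0,y0],z)*1000).astype(np.float32)); print(n,nm,th,np.round(e[0],1),np.round(e[1],1),round(e[2],1))
t=r.snapshot("top");s=r.snapshot("scene")
def box(S,X,h): 
    u,v=proj(S,X)[0].round().astype(int); return u-h,v-h,u+h,v+h
for n,S,k in(("top",t,1),("scene",s,1.15)):
    meas(S,n,"round",box(S,[.4547,-.2869,.034],int(12*k)),.034,cv2.fitEllipse,(165,175,185))
    meas(S,n,"square",box(S,[.6426,-.1241,.034],int(16*k)),.034,cv2.minAreaRect,(165,175,185))
    if len(sys.argv)>1: meas(S,n,"long",box(S,[.6636,.0492,.034],int(34*k)),.034,cv2.minAreaRect,(145,155,165))
a=cv2.resize(t["image"][160:310,250:450,::-1],(780,585),interpolation=cv2.INTER_CUBIC)
cv2.imwrite("pics/p%d.png"%(len(sys.argv)+1),a)
E
python3 p.py; python3 sq.py|grep -E "(150|165) 0.028"
```

```text
20.25 pos [467.8 166.2 161.1] yaw_y 118.92 tilt 0.26 gap 77.1 ff 0.0 wf [ 0.1  0.1 -0.2] q [  15.   15.  101.    0.   63. -104.]
top round 165 [ 455.3 -289.3] [35.  35.6] 147.1
top round 175 [ 455.3 -288.7] [32.7 33.6] 178.2
top round 185 [ 455.3 -288. ] [30.6 31.4] 13.9
top square 165 [ 643.1 -128.2] [64.9 46.9] 65.4
top square 175 [ 643.5 -126.1] [44.4 44.8] 65.3
top square 185 [ 642.7 -125.6] [41.9 41.8] 65.4
scene round 165 [ 455.7 -287.4] [30.9 31.8] 73.0
scene round 175 [ 455.  -286.6] [27.4 29. ] 108.6
scene round 185 [ 454.8 -287.5] [24.4 25.6] 126.1
scene square 165 [ 643.6 -124.1] [46.1 43.4] 65.6
scene square 175 [ 642.5 -124.4] [34.8 35.7] 65.5
scene square 185 [ 647.6 -126.8] [33.4 21.9] 65.5
top 150 0.028 [461.6  -6.1] [124.9  59.3] 28.7 area 7056
top 165 0.028 [461.6  -6.2] [123.3  57. ] 28.5 area 6755
scene 150 0.028 [461.9  -5.9] [122.7  58.8] 28.1 area 6906
scene 165 0.028 [462.3  -6. ] [121.3  57.4] 28.3 area 730
```

View pics/p2.png

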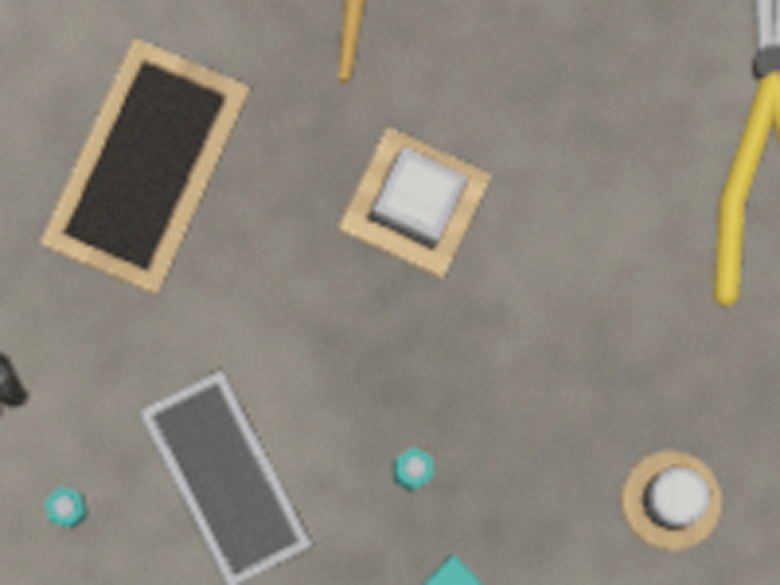

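The top view shows the round tin at (679,497) and the square tin at (422,195), both centred and aligned to about 1 mm. The oblong tin is at (461.8, -6.1) mm, turned 28.4°.

move_arm(
  rows=[
    {"dx": 0,"dy": -0.2,"dz": 0,"wx": 0,"wy": 0,"wz": 0,"jaw": 0.85},
    {"dx": 0,"dy": -0.4,"dz": 0,"wx": 0,"wy": 0,"wz": 0,"jaw": 0.85},
    {"dx": 0,"dy": -0.607,"dz": 0,"wx": 0,"wy": 0,"wz": 0,"jaw": 0.85},
  ],
)

```text
time: 20.7
position: [0.4675, 0.0669, 0.1604]
tool_rot: [[-0.881, -0.474, -0.0], [-0.474, 0.881, -0.0], [0.0, -0.0, -1.0]]
wrist_force: [0.1, -0.0, 0.8]
finger_gap: 0.079
finger_force: 0.0
```

move_arm(
  rows=[
    {"dx": -0.005,"dy": -0.2,"dz": 0,"wx": 0,"wy": 0,"wz": 0,"jaw": 0.85},
    {"dx": -0.005,"dy": -0.4,"dz": 0,"wx": 0,"wy": 0,"wz": 0,"jaw": 0.85},
    {"dx": -0.005,"dy": -0.55,"dz": 0,"wx": 0,"wy": 0,"wz": 0,"jaw": 0.85},
    {"dx": -0.005,"dy": -0.606,"dz": 0,"wx": 0,"wy": 0,"wz": 0,"jaw": 0.85},
    {"dx": -0.005,"dy": -0.606,"dz": 0,"wx": 0,"wy": 0,"wz": 0,"jaw": 0.85},
  ],
)

```text
time: 21.12
position: [0.4667, -0.0249, 0.1605]
tool_rot: [[-0.883, -0.469, -0.0], [-0.469, 0.883, -0.0], [0.0, -0.0, -1.0]]
wrist_force: [-0.1, 0.1, 0.1]
finger_gap: 0.079
finger_force: 0.0
```

move_arm(
  rows=[
    {"dx": 0,"dy": 0,"dz": -0.2,"wx": 0,"wy": 0,"wz": 0,"jaw": 0.85},
    {"dx": 0,"dy": 0,"dz": -0.42,"wx": 0,"wy": 0,"wz": 0,"jaw": 0.85},
    {"dx": 0,"dy": 0,"dz": -0.64,"wx": 0,"wy": 0,"wz": 0,"jaw": 0.85},
    {"dx": 0,"dy": 0,"dz": -0.82,"wx": 0,"wy": 0,"wz": 0,"jaw": 0.85},
    {"dx": 0,"dy": 0,"dz": -0.9,"wx": 0,"wy": 0,"wz": 0,"jaw": 0.85},
  ],
)

```text
time: 21.53
position: [0.4645, -0.021, 0.0226]
tool_rot: [[-0.881, -0.474, -0.005], [-0.474, 0.881, 0.001], [0.004, 0.004, -1.0]]
wrist_force: [-0.0, 0.2, -0.0]
finger_gap: 0.0788
finger_force: 0.0
```

```bash
python3 o.py
```

```text
21.53 pos [464.5 -21.   22.6] yaw_y 118.29 tilt 0.31 gap 78.8 ff 0.0 wf [-0.   0.2 -0. ] q [  -8.   25.  114.    0.   42. -126.]
```

The commanded pose lagged, so the tool is about 16 mm off. There was no contact, so I'll raise it and correct the position.

move_arm(
  rows=[
    {"dx": 0,"dy": 0,"dz": 0.27,"wx": 0,"wy": 0,"wz": 0,"jaw": 0.85},
    {"dx": 0,"dy": 0,"dz": 0.27,"wx": 0,"wy": 0,"wz": 0,"jaw": 0.85},
    {"dx": 0,"dy": 0,"dz": 0.27,"wx": 0,"wy": 0,"wz": 0,"jaw": 0.85},
    {"dx": 0,"dy": 0,"dz": 0.27,"wx": 0,"wy": 0,"wz": 0,"jaw": 0.85},
    {"dx": 0,"dy": 0,"dz": 0.27,"wx": 0,"wy": 0,"wz": 0,"jaw": 0.85},
  ],
)

```text
time: 21.95
position: [0.4666, -0.0215, 0.0663]
tool_rot: [[-0.88, -0.475, 0.001], [-0.475, 0.88, 0.0], [-0.001, -0.0, -1.0]]
wrist_force: [0.1, -0.5, 0.0]
finger_gap: 0.0786
finger_force: 0.0
```

move_arm(
  rows=[
    {"dx": -0.03,"dy": 0.11,"dz": 0,"wx": 0,"wy": 0,"wz": 0,"jaw": 0.85},
    {"dx": -0.03,"dy": 0.11,"dz": 0,"wx": 0,"wy": 0,"wz": 0,"jaw": 0.85},
    {"dx": -0.03,"dy": 0.11,"dz": 0,"wx": 0,"wy": 0,"wz": 0,"jaw": 0.85},
    {"dx": -0.03,"dy": 0.11,"dz": 0,"wx": 0,"wy": 0,"wz": 0,"jaw": 0.85},
    {"dx": -0.03,"dy": 0.11,"dz": 0,"wx": 0,"wy": 0,"wz": 0,"jaw": 0.85},
  ],
)

```text
time: 22.37
position: [0.4627, -0.0056, 0.0662]
tool_rot: [[-0.88, -0.475, 0.001], [-0.475, 0.88, -0.0], [-0.001, -0.001, -1.0]]
wrist_force: [-0.2, 0.2, -1.2]
finger_gap: 0.0792
finger_force: 0.0
```

```bash
python3 o.py; python3 sq.py|grep -E "150 0.028"
```

```text
22.37 pos [462.7  -5.6  66.2] yaw_y 118.36 tilt 0.04 gap 79.2 ff 0.0 wf [-0.2  0.2 -1.2] q [  -6.   20.  112.   -0.   48. -124.]
top 150 0.028 [410.5 -14.6] [59.3 32.5] 73.8 area 417
scene 150 0.028 [461.9  -5.9] [123.   59.1] 28.2 area 1442
```

move_arm(
  rows=[
    {"dx": -0.005,"dy": 0,"dz": -0.12,"wx": 0,"wy": 0,"wz": 0,"jaw": 0.85},
    {"dx": -0.005,"dy": 0,"dz": -0.24,"wx": 0,"wy": 0,"wz": 0,"jaw": 0.85},
    {"dx": -0.005,"dy": 0,"dz": -0.32,"wx": 0,"wy": 0,"wz": 0,"jaw": 0.85},
    {"dx": -0.005,"dy": 0,"dz": -0.36,"wx": 0,"wy": 0,"wz": 0,"jaw": 0.85},
    {"dx": -0.005,"dy": 0,"dz": -0.39,"wx": 0,"wy": 0,"wz": 0,"jaw": 0.85},
  ],
)

```text
time: 22.88
position: [0.4614, -0.0055, 0.0068]
tool_rot: [[-0.88, -0.475, -0.001], [-0.475, 0.88, 0.0], [0.001, 0.001, -1.0]]
wrist_force: [-0.2, -0.4, -0.2]
finger_gap: 0.0787
finger_force: 0.0
```

move_arm(
  rows=[
    {"dx": 0,"dy": 0,"dz": 0,"wx": 0,"wy": 0,"wz": 0,"jaw": 0.75},
    {"dx": 0,"dy": 0,"dz": -0.013,"wx": 0,"wy": 0,"wz": 0,"jaw": 0.65},
    {"dx": 0,"dy": 0,"dz": -0.02,"wx": 0,"wy": 0,"wz": 0,"jaw": 0.6},
    {"dx": 0,"dy": 0,"dz": -0.02,"wx": 0,"wy": 0,"wz": 0,"jaw": 0.55},
    {"dx": 0,"dy": 0,"dz": -0.02,"wx": 0,"wy": 0,"wz": 0,"jaw": 0.5},
  ],
)

```text
time: 23.3
position: [0.462, -0.0054, 0.0049]
tool_rot: [[-0.88, -0.475, 0.001], [-0.475, 0.88, -0.0], [-0.001, -0.001, -1.0]]
wrist_force: [0.3, 0.3, 0.1]
finger_gap: 0.0641
finger_force: 0.0
```

```bash
python3 o.py
```

```text
23.3 pos [462.   -5.4   4.9] yaw_y 118.36 tilt 0.05 gap 64.1 ff 0.0 wf [0.3 0.3 0.1] q [  -6.   26.  115.   -0.   38. -124.]
```

Next I'll close at 60 N, since this is the heavier tin, and lift.

move_arm(
  rows=[
    {"dx": 0,"dy": 0,"dz": 0,"wx": 0,"wy": 0,"wz": 0,"jaw": 0.45},
    {"dx": 0,"dy": 0,"dz": 0,"wx": 0,"wy": 0,"wz": 0,"jaw": 0.4},
    {"dx": 0,"dy": 0,"dz": 0,"wx": 0,"wy": 0,"wz": 0,"jaw": 0.3},
    {"dx": 0,"dy": 0,"dz": 0,"wx": 0,"wy": 0,"wz": 0,"jaw": 0.1},
    {"dx": 0,"dy": 0,"dz": 0,"wx": 0,"wy": 0,"wz": 0,"jaw": 0},
  ],
  squeeze=60,
)

```text
time: 23.72
position: [0.462, -0.0054, 0.0052]
tool_rot: [[-0.88, -0.475, 0.001], [-0.475, 0.88, -0.0], [-0.001, -0.001, -1.0]]
wrist_force: [-1.2, 0.9, 5.4]
finger_gap: 0.057
finger_force: 63.6
```

move_arm(
  rows=[
    {"dx": 0,"dy": 0,"dz": 0,"wx": 0,"wy": 0,"wz": 0,"jaw": 0},
    {"dx": 0,"dy": 0,"dz": 0,"wx": 0,"wy": 0,"wz": 0,"jaw": 0},
  ],
)

```text
time: 23.88
position: [0.462, -0.0054, 0.0051]
tool_rot: [[-0.88, -0.475, 0.001], [-0.475, 0.88, -0.0], [-0.001, -0.001, -1.0]]
wrist_force: [-0.4, -0.1, 6.3]
finger_gap: 0.0567
finger_force: 63.6
```

move_arm(
  rows=[
    {"dx": 0,"dy": 0,"dz": 0.02,"wx": 0,"wy": 0,"wz": 0,"jaw": 0},
    {"dx": 0,"dy": 0,"dz": 0.08,"wx": 0,"wy": 0,"wz": 0,"jaw": 0},
    {"dx": 0,"dy": 0,"dz": 0.2,"wx": 0,"wy": 0,"wz": 0,"jaw": 0},
    {"dx": 0,"dy": 0,"dz": 0.34,"wx": 0,"wy": 0,"wz": 0,"jaw": 0},
    {"dx": 0,"dy": 0,"dz": 0.45,"wx": 0,"wy": 0,"wz": 0,"jaw": 0},
  ],
)

```text
time: 24.3
position: [0.4611, -0.0052, 0.0731]
tool_rot: [[-0.88, -0.475, -0.001], [-0.475, 0.88, 0.0], [0.001, 0.001, -1.0]]
wrist_force: [1.6, -0.2, -4.5]
finger_gap: 0.057
finger_force: 65.6
```

move_arm(
  rows=[
    {"dx": 0,"dy": 0,"dz": 0,"wx": 0,"wy": 0,"wz": 0,"jaw": 0},
    {"dx": 0,"dy": 0,"dz": 0,"wx": 0,"wy": 0,"wz": 0,"jaw": 0},
    {"dx": 0,"dy": 0,"dz": 0,"wx": 0,"wy": 0,"wz": 0,"jaw": 0},
  ],
)

```text
time: 24.55
position: [0.4609, -0.0052, 0.0715]
tool_rot: [[-0.88, -0.475, -0.001], [-0.475, 0.88, 0.0], [0.001, 0.001, -1.0]]
wrist_force: [-0.2, 1.0, -4.2]
finger_gap: 0.0568
finger_force: 65.7
```

```bash
python3 o.py
```

```text
24.55 pos [460.9  -5.2  71.5] yaw_y 118.36 tilt 0.07 gap 56.8 ff 65.7 wf [-0.2  1.  -4.2] q [  -6.   20.  112.   -0.   49. -124.]
```

move_arm(
  rows=[
    {"dx": 0.06,"dy": 0.02,"dz": 0,"wx": 0,"wy": 0,"wz": -0.04,"jaw": 0},
    {"dx": 0.15,"dy": 0.04,"dz": 0,"wx": 0,"wy": 0,"wz": -0.1,"jaw": 0},
    {"dx": 0.25,"dy": 0.06,"dz": 0,"wx": 0,"wy": 0,"wz": -0.16,"jaw": 0},
    {"dx": 0.35,"dy": 0.09,"dz": 0,"wx": 0,"wy": 0,"wz": -0.22,"jaw": 0},
    {"dx": 0.45,"dy": 0.121,"dz": 0,"wx": 0,"wy": 0,"wz": -0.284,"jaw": 0},
  ],
)

```text
time: 24.97
position: [0.5283, 0.013, 0.0702]
tool_rot: [[-0.981, -0.193, -0.004], [-0.193, 0.981, 0.0], [0.004, 0.001, -1.0]]
wrist_force: [-0.2, 0.0, -5.0]
finger_gap: 0.0569
finger_force: 65.5
```

move_arm(
  rows=[
    {"dx": 0.09,"dy": 0.025,"dz": 0,"wx": 0,"wy": 0,"wz": -0.06,"jaw": 0},
    {"dx": 0.18,"dy": 0.05,"dz": 0,"wx": 0,"wy": 0,"wz": -0.12,"jaw": 0},
    {"dx": 0.27,"dy": 0.075,"dz": 0,"wx": 0,"wy": 0,"wz": -0.18,"jaw": 0},
    {"dx": 0.36,"dy": 0.1,"dz": 0,"wx": 0,"wy": 0,"wz": -0.23,"jaw": 0},
    {"dx": 0.45,"dy": 0.121,"dz": 0,"wx": 0,"wy": 0,"wz": -0.284,"jaw": 0},
  ],
)

```text
time: 25.38
position: [0.5956, 0.0313, 0.0696]
tool_rot: [[-0.995, 0.102, -0.005], [0.102, 0.995, 0.0], [0.005, -0.0, -1.0]]
wrist_force: [0.1, 0.4, -3.7]
finger_gap: 0.0566
finger_force: 65.5
```

move_arm(
  rows=[
    {"dx": 0.1,"dy": 0.025,"dz": 0,"wx": 0,"wy": 0,"wz": -0.06,"jaw": 0},
    {"dx": 0.2,"dy": 0.05,"dz": 0,"wx": 0,"wy": 0,"wz": -0.12,"jaw": 0},
    {"dx": 0.3,"dy": 0.075,"dz": 0,"wx": 0,"wy": 0,"wz": -0.18,"jaw": 0},
    {"dx": 0.4,"dy": 0.1,"dz": 0,"wx": 0,"wy": 0,"wz": -0.24,"jaw": 0},
    {"dx": 0.45,"dy": 0.121,"dz": 0,"wx": 0,"wy": 0,"wz": -0.285,"jaw": 0},
  ],
)

```text
time: 25.8
position: [0.665, 0.0494, 0.0694]
tool_rot: [[-0.921, 0.391, -0.002], [0.391, 0.921, 0.0], [0.002, -0.001, -1.0]]
wrist_force: [0.1, -0.4, -4.3]
finger_gap: 0.0567
finger_force: 65.4
```

move_arm(
  rows=[
    {"dx": 0,"dy": 0,"dz": -0.05,"wx": 0,"wy": 0,"wz": 0,"jaw": 0},
    {"dx": 0,"dy": 0,"dz": -0.12,"wx": 0,"wy": 0,"wz": 0,"jaw": 0},
    {"dx": 0,"dy": 0,"dz": -0.19,"wx": 0,"wy": 0,"wz": 0,"jaw": 0},
    {"dx": 0,"dy": 0,"dz": -0.24,"wx": 0,"wy": 0,"wz": 0,"jaw": 0},
    {"dx": 0,"dy": 0,"dz": -0.27,"wx": 0,"wy": 0,"wz": 0,"jaw": 0},
  ],
)

```text
time: 26.22
position: [0.6615, 0.0489, 0.0287]
tool_rot: [[-0.922, 0.388, -0.005], [0.388, 0.922, -0.0], [0.005, -0.002, -1.0]]
wrist_force: [-0.3, 0.0, -5.8]
finger_gap: 0.0569
finger_force: 65.5
```

move_arm(
  rows=[
    {"dx": 0,"dy": 0,"dz": 0,"wx": 0,"wy": 0,"wz": 0,"jaw": 0},
    {"dx": 0,"dy": 0,"dz": 0,"wx": 0,"wy": 0,"wz": 0,"jaw": 0},
    {"dx": 0,"dy": 0,"dz": 0,"wx": 0,"wy": 0,"wz": 0,"jaw": 0},
    {"dx": 0,"dy": 0,"dz": 0,"wx": 0,"wy": 0,"wz": 0,"jaw": 0},
    {"dx": 0,"dy": 0,"dz": 0,"wx": 0,"wy": 0,"wz": 0,"jaw": 0},
  ],
)

```text
time: 26.63
position: [0.6648, 0.0491, 0.0323]
tool_rot: [[-0.922, 0.388, 0.002], [0.388, 0.922, 0.0], [-0.001, 0.001, -1.0]]
wrist_force: [-0.1, -0.1, -4.4]
finger_gap: 0.0567
finger_force: 65.5
```

```bash
python3 o.py
```

```text
26.63 pos [664.8  49.1  32.3] yaw_y 67.18 tilt 0.09 gap 56.7 ff 65.5 wf [-0.1 -0.1 -4.4] q [  1.  35.  87.  -0.  57. -67.]
```

move_arm(
  rows=[
    {"dx": -0.003,"dy": 0,"dz": -0.03,"wx": 0,"wy": 0,"wz": 0,"jaw": 0},
    {"dx": -0.003,"dy": 0,"dz": -0.06,"wx": 0,"wy": 0,"wz": 0,"jaw": 0},
    {"dx": -0.003,"dy": 0,"dz": -0.09,"wx": 0,"wy": 0,"wz": 0,"jaw": 0},
    {"dx": -0.003,"dy": 0,"dz": -0.105,"wx": 0,"wy": 0,"wz": 0,"jaw": 0},
    {"dx": -0.003,"dy": 0,"dz": -0.115,"wx": 0,"wy": 0,"wz": 0,"jaw": 0},
  ],
)

```text
time: 27.05
position: [0.6632, 0.0491, 0.0134]
tool_rot: [[-0.922, 0.388, -0.001], [0.388, 0.922, 0.0], [0.001, -0.001, -1.0]]
wrist_force: [-0.8, 0.0, -4.5]
finger_gap: 0.0571
finger_force: 65.6
```

move_arm(
  rows=[
    {"dx": 0,"dy": 0,"dz": 0,"wx": 0,"wy": 0,"wz": 0,"jaw": 0},
    {"dx": 0,"dy": 0,"dz": 0,"wx": 0,"wy": 0,"wz": 0,"jaw": 0},
    {"dx": 0,"dy": 0,"dz": -0.007,"wx": 0,"wy": 0,"wz": 0,"jaw": 0},
    {"dx": 0,"dy": 0,"dz": -0.013,"wx": 0,"wy": 0,"wz": 0,"jaw": 0},
    {"dx": 0,"dy": 0,"dz": -0.013,"wx": 0,"wy": 0,"wz": 0,"jaw": 0},
  ],
)

```text
time: 27.47
position: [0.6638, 0.0491, 0.0123]
tool_rot: [[-0.922, 0.388, -0.0], [0.388, 0.922, 0.0], [0.0, 0.0, -1.0]]
wrist_force: [0.4, 0.1, -4.3]
finger_gap: 0.0567
finger_force: 65.6
```

move_arm(
  rows=[
    {"dx": 0,"dy": 0,"dz": -0.007,"wx": 0,"wy": 0,"wz": 0,"jaw": 0},
    {"dx": 0,"dy": 0,"dz": -0.007,"wx": 0,"wy": 0,"wz": 0,"jaw": 0},
    {"dx": 0,"dy": 0,"dz": -0.007,"wx": 0,"wy": 0,"wz": 0,"jaw": 0},
  ],
)

```text
time: 27.72
position: [0.6638, 0.0491, 0.0113]
tool_rot: [[-0.922, 0.388, 0.0], [0.388, 0.922, -0.0], [-0.0, 0.0, -1.0]]
wrist_force: [0.1, 0.3, -4.4]
finger_gap: 0.0567
finger_force: 65.5
```

move_arm(
  rows=[
    {"dx": 0,"dy": 0,"dz": -0.005,"wx": 0,"wy": 0,"wz": 0,"jaw": 0},
    {"dx": 0,"dy": 0,"dz": -0.01,"wx": 0,"wy": 0,"wz": 0,"jaw": 0},
    {"dx": 0,"dy": 0,"dz": -0.01,"wx": 0,"wy": 0,"wz": 0,"jaw": 0},
    {"dx": 0,"dy": 0,"dz": -0.01,"wx": 0,"wy": 0,"wz": 0,"jaw": 0},
  ],
)

```text
time: 28.05
position: [0.6638, 0.0491, 0.0112]
tool_rot: [[-0.922, 0.388, 0.001], [0.388, 0.922, -0.0], [-0.001, 0.0, -1.0]]
wrist_force: [-3.6, 0.4, 5.4]
finger_gap: 0.0563
finger_force: 66.7
```

Contact. I'll release, raise the arm and move it aside.

move_arm(
  rows=[
    {"dx": 0,"dy": 0,"dz": 0,"wx": 0,"wy": 0,"wz": 0,"jaw": 0.36},
    {"dx": 0,"dy": 0,"dz": 0,"wx": 0,"wy": 0,"wz": 0,"jaw": 0.45},
    {"dx": 0,"dy": 0,"dz": 0,"wx": 0,"wy": 0,"wz": 0,"jaw": 0.6},
    {"dx": 0,"dy": 0,"dz": 0,"wx": 0,"wy": 0,"wz": 0,"jaw": 0.8},
    {"dx": 0,"dy": 0,"dz": 0,"wx": 0,"wy": 0,"wz": 0,"jaw": 0.85},
  ],
)

```text
time: 28.47
position: [0.6641, 0.0491, 0.0098]
tool_rot: [[-0.922, 0.388, 0.0], [0.388, 0.922, 0.0], [-0.0, 0.0, -1.0]]
wrist_force: [0.6, 0.7, 0.2]
finger_gap: 0.0791
finger_force: 0.0
```

move_arm(
  rows=[
    {"dx": 0,"dy": 0,"dz": 0.1,"wx": 0,"wy": 0,"wz": 0,"jaw": 0.85},
    {"dx": 0,"dy": 0,"dz": 0.3,"wx": 0,"wy": 0,"wz": 0,"jaw": 0.85},
    {"dx": 0,"dy": 0,"dz": 0.55,"wx": 0,"wy": 0,"wz": 0,"jaw": 0.85},
    {"dx": 0,"dy": 0,"dz": 0.8,"wx": 0,"wy": 0,"wz": 0,"jaw": 0.85},
    {"dx": 0,"dy": 0,"dz": 1,"wx": 0,"wy": 0,"wz": 0,"jaw": 0.85},
  ],
)

```text
time: 28.88
position: [0.6645, 0.0492, 0.1624]
tool_rot: [[-0.922, 0.388, 0.002], [0.388, 0.922, 0.0], [-0.002, 0.001, -1.0]]
wrist_force: [0.3, 0.0, 1.2]
finger_gap: 0.0791
finger_force: 0.0
```

move_arm(
  rows=[
    {"dx": -0.25,"dy": 0,"dz": 0,"wx": 0,"wy": 0,"wz": 0,"jaw": 0.85},
    {"dx": -0.5,"dy": 0,"dz": 0,"wx": 0,"wy": 0,"wz": 0,"jaw": 0.85},
    {"dx": -0.75,"dy": 0,"dz": 0,"wx": 0,"wy": 0,"wz": 0,"jaw": 0.85},
    {"dx": -1,"dy": 0,"dz": 0,"wx": 0,"wy": 0,"wz": 0,"jaw": 0.85},
    {"dx": -1,"dy": 0,"dz": 0,"wx": 0,"wy": 0,"wz": 0,"jaw": 0.85},
  ],
)

```text
time: 29.3
position: [0.502, 0.0493, 0.158]
tool_rot: [[-0.922, 0.387, -0.014], [0.387, 0.922, -0.0], [0.012, -0.005, -1.0]]
wrist_force: [-1.5, -0.7, -0.6]
finger_gap: 0.0788
finger_force: 0.0
```

move_arm(
  rows=[
    {"dx": -0.2,"dy": 0.25,"dz": 0,"wx": 0,"wy": 0,"wz": 0,"jaw": 0.85},
    {"dx": -0.4,"dy": 0.5,"dz": 0,"wx": 0,"wy": 0,"wz": 0,"jaw": 0.85},
    {"dx": -0.5,"dy": 0.75,"dz": 0,"wx": 0,"wy": 0,"wz": 0,"jaw": 0.85},
    {"dx": -0.5,"dy": 0.9,"dz": 0,"wx": 0,"wy": 0,"wz": 0,"jaw": 0.85},
    {"dx": -0.5,"dy": 0.9,"dz": 0,"wx": 0,"wy": 0,"wz": 0,"jaw": 0.85},
  ],
)

```text
time: 29.72
position: [0.4374, 0.1889, 0.1602]
tool_rot: [[-0.923, 0.384, 0.001], [0.384, 0.923, 0.003], [0.001, 0.003, -1.0]]
wrist_force: [-0.2, 0.3, 0.0]
finger_gap: 0.0787
finger_force: 0.0
```

```bash
python3 o.py; python3 p.py final
```

```text
29.72 pos [437.4 188.9 160.2] yaw_y 67.41 tilt 0.19 gap 78.7 ff 0.0 wf [-0.2  0.3  0. ] q [ 18.  14. 104.   0.  63. -49.]
top round 165 [ 455.3 -289.5] [34.8 35.8] 158.5
top round 175 [ 455.3 -288.5] [32.2 33.2] 178.2
top round 185 [ 455.3 -288. ] [30.3 31. ] 18.5
top square 165 [ 643.1 -128. ] [55.1 47. ] 66.0
top square 175 [ 643.4 -126. ] [44.1 44.4] 65.1
top square 185 [ 642.4 -125.6] [42.3 40.9] 64.9
top long 145 [658.1  48.4] [ 83.3 147.5] 67.7
top long 155 [660.   53.7] [ 70.9 146.5] 66.7
top long 165 [665.7  50.9] [ 69.5 132.7] 66.7
scene round 165 [ 455.7 -287.3] [30.8 31.6] 94.4
scene round 175 [ 455.1 -286.6] [27.4 28.9] 106.7
scene round 185 [ 454.4 -290.5] [17.2 27.7] 86.7
scene square 165 [ 643.  -125.3] [43.6 43.6] 65.6
scene square 175 [ 642.6 -124.4] [35.  35.8] 65.7
scene square 185 [ 647.7 -126.6] [33.5 22.6] 67.3
scene long 145 [663.5  48.5] [ 57.1 123.9] 67.3
scene long 155 [663.6  48.5] [ 56.6 123.1] 67.3
scene long 165 [663.9  48.5] [ 55.9 121.4] 67.1
```

View pics/p3.png

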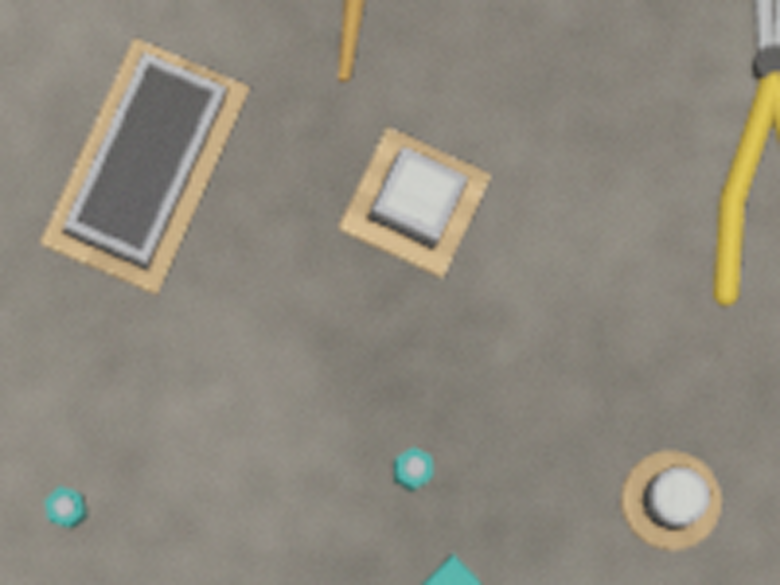

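The top view shows all three tins centred and aligned, with the oblong tin near (145,158), and the snips and punch where they were. I'll let the arm settle and hand in.

move_arm(
  rows=[
    {"dx": 0,"dy": 0,"dz": 0.1,"wx": 0,"wy": 0,"wz": 0,"jaw": 0.85},
    {"dx": 0,"dy": 0,"dz": 0.1,"wx": 0,"wy": 0,"wz": 0,"jaw": 0.85},
    {"dx": 0,"dy": 0,"dz": 0.1,"wx": 0,"wy": 0,"wz": 0,"jaw": 0.85},
    {"dx": 0,"dy": 0,"dz": 0.1,"wx": 0,"wy": 0,"wz": 0,"jaw": 0.85},
    {"dx": 0,"dy": 0,"dz": 0.1,"wx": 0,"wy": 0,"wz": 0,"jaw": 0.85},
  ],
)

```text
time: 30.23
position: [0.4388, 0.1833, 0.1742]
tool_rot: [[-0.921, 0.389, -0.001], [0.389, 0.921, -0.0], [0.001, -0.001, -1.0]]
wrist_force: [-0.8, -0.0, -0.4]
finger_gap: 0.0792
finger_force: 0.0
```

```bash
python3 -c "
from cell import r
print(r.hand_in())"
```

```text
the job is handed in; nothing more can be done
None
```

I handed the job in at about 30 s: the die stands upright in the empty bay, and the round, square and oblong tins were set in that order on their plinths, each within about 1–2 mm of centre by the cameras; the hand-in returned no verdict.

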